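Load nutmegs into the spice mill

TASK

Raise the spice mill's cover fully (pressing its tail lever down lifts it), then use the scoop to take nutmegs from the bin and tip at least three of them into the mill's hopper, without touching the nutmegs with the fingers. Then lay the scoop flat on the bench outside the bin and shut the cover completely. Leave every nutmeg either in the hopper or in the bin, and do not disturb the jar, the loaf tin or the jug.

Things in the scene. Friction and masses are not known exactly. Their poses are not given: they have to be found in the camera images.
- mill: Spice mill, fixed: white housing 150 (x) x 104 (y) x 100 mm high; centrally on it an open square steel hopper, outside 104 x 104, inside 96 x 96 and 61 mm deep, rim 165 mm above the bench. Origin: centre of the underside. +x points from the control knob on its front to the cover's hinge at its back, z up.
- hopper_mouth (a point): Centre of the hopper's mouth, level with its rim (165 mm above the bench); axes as the mill's.
- hopper_inside (a point): Point on the hopper's middle line, 11 mm above its floor, 115 mm above the bench; axes as the mill's.
- cover (a joint): Hinge of the mill's steel cover plate (114 x 106 x 4 mm), rad: 0 = shut, lying on the hopper; 1.45 = fully raised (stop), nearly upright at the hopper's back. Stiff: it stays where it is left; turning it takes 0.2 to 0.35 N m. A tail lever, one piece with the plate, sticks out on the hinge's other side (mill's +x), sloping up at 0.52 rad when shut; pressing it down raises the cover.
- cover_hinge (a point): Middle of the cover's hinge axis (the axis runs along the mill's y), 58 mm behind the mill's centre, 169 mm above the bench; axes as the mill's.
- lever_end (a point): On the middle line of the cover's tail lever (straight bar, 30 mm wide, 7 mm thick, 74 mm long from the hinge axis), 66 mm from the hinge axis; moves with the cover.
- cover_edge (a point): Top of the cover plate, middle, 110 mm from the hinge axis, 4 mm from the free edge; moves with the cover.
- bin: White ingredient bin, fixed, with six nutmegs. Inside 92 mm wide (y); floor 4 mm thick, x = -40 to 135 mm; front wall at x = -42 mm, only 18 mm high; side walls at y = +-48 mm, 55 mm high; walls 4 mm thick; back wall sloping outwards, x = 137 mm at the floor to 177 mm at its top, 55 mm up. Origin: on the underside, midway across, 42 mm behind the front wall; x from front to sloping back.
- scoop: Aluminium scoop, 160 g. Flat-bottomed bowl 80 (x) x 80 (y) mm, open at the top and front (+x); floor 2 mm, back wall 34 mm high, sides 2.5 mm thick, 32 mm high, ending 10 mm short of the lip (22 mm high over their front 22). Handle, 14 mm wide (y), 22 thick, rising backwards from (-40, 0, 25) to (-115, 0, 95) mm. Origin: centre of the bowl's underside; x towards the lip, z up.
- scoop_grip (a point): On the middle line of the scoop's handle, at (-88, 0, 70) mm in the scoop's frame; axes as the scoop's.
- scoop_bowl (a point): Middle of the scoop's bowl, 14 mm above its underside.
- scoop_lip (a point): Middle of the scoop's front lip, on the underside, 40 mm ahead of its origin.
- jar: Lidded glass jar, diameter 60 mm, 90 mm high, standing loose; a bystander. Origin: centre of the underside.
- loaf_tin: Empty dark steel loaf tin 200 x 100 x 70 mm high, loose; a bystander. Origin: centre of the underside.
- jug: Clear plastic measuring jug with a handle on its +y side, diameter 110 mm, 150 mm high, loose; a bystander. Origin: centre of the underside.
- nutmeg0: A whole nutmeg, brown, round-ended, 24 mm thick and 31 mm long (along its x), 11 g, lying in the bin. Origin: its centre.
- nutmeg1: A whole nutmeg, brown, round-ended, 24 mm thick and 31 mm long (along its x), 11 g, lying in the bin. Origin: its centre.
- nutmeg2: A whole nutmeg, brown, round-ended, 24 mm thick and 31 mm long (along its x), 11 g, lying in the bin. Origin: its centre.
- nutmeg3: A whole nutmeg, brown, round-ended, 24 mm thick and 31 mm long (along its x), 11 g, lying in the bin. Origin: its centre.
- nutmeg4: A whole nutmeg, brown, round-ended, 24 mm thick and 31 mm long (along its x), 11 g, lying in the bin. Origin: its centre.
- nutmeg5: A whole nutmeg, brown, round-ended, 24 mm thick and 31 mm long (along its x), 11 g, lying in the bin. Origin: its centre.

How it is judged (in metres and radians):
On the way, in this order (a step that is already met when the one before it is completed fails the run):
1. the mill's cover is raised (beyond 1.2 rad) (value of joint cover above 1.2 rad), for 0.2 s.
2. at least one nutmeg lies in the scoop's bowl, lifted clear of the bin (height (world z) of scoop_bowl above 0.09 m and distance between any of nutmeg0, nutmeg1, nutmeg2, nutmeg3, nutmeg4, nutmeg5 and scoop_bowl below 0.055 m), for 0.2 s.
3. at least three nutmegs lie inside the hopper ((distance between each of nutmeg0, nutmeg1, nutmeg2 and hopper_inside below 0.062 m or distance between each of nutmeg0, nutmeg1, nutmeg3 and hopper_inside below 0.062 m or distance between each of nutmeg0, nutmeg1, nutmeg4 and hopper_inside below 0.062 m or distance between each of nutmeg0, nutmeg1, nutmeg5 and hopper_inside below 0.062 m or distance between each of nutmeg0, nutmeg2, nutmeg3 and hopper_inside below 0.062 m or distance between each of nutmeg0, nutmeg2, nutmeg4 and hopper_inside below 0.062 m or distance between each of nutmeg0, nutmeg2, nutmeg5 and hopper_inside below 0.062 m or distance between each of nutmeg0, nutmeg3, nutmeg4 and hopper_inside below 0.062 m or distance between each of nutmeg0, nutmeg3, nutmeg5 and hopper_inside below 0.062 m or distance between each of nutmeg0, nutmeg4, nutmeg5 and hopper_inside below 0.062 m or distance between each of nutmeg1, nutmeg2, nutmeg3 and hopper_inside below 0.062 m or distance between each of nutmeg1, nutmeg2, nutmeg4 and hopper_inside below 0.062 m or distance between each of nutmeg1, nutmeg2, nutmeg5 and hopper_inside below 0.062 m or distance between each of nutmeg1, nutmeg3, nutmeg4 and hopper_inside below 0.062 m or distance between each of nutmeg1, nutmeg3, nutmeg5 and hopper_inside below 0.062 m or distance between each of nutmeg1, nutmeg4, nutmeg5 and hopper_inside below 0.062 m or distance between each of nutmeg2, nutmeg3, nutmeg4 and hopper_inside below 0.062 m or distance between each of nutmeg2, nutmeg3, nutmeg5 and hopper_inside below 0.062 m or distance between each of nutmeg2, nutmeg4, nutmeg5 and hopper_inside below 0.062 m or distance between each of nutmeg3, nutmeg4, nutmeg5 and hopper_inside below 0.062 m)), for 0.2 s.
At the end, for the whole second after the job is handed in: At least three nutmegs lie inside the hopper (within 62 mm of the point hopper_inside) and all the others in the hopper or the bin; the cover is shut (within 0.1 rad); the scoop lies at rest on the bench outside the bin, its bowl flat within 0.15 rad and its underside within 12 mm of the bench ((distance between each of nutmeg0, nutmeg1, nutmeg2 and hopper_inside below 0.062 m or distance between each of nutmeg0, nutmeg1, nutmeg3 and hopper_inside below 0.062 m or distance between each of nutmeg0, nutmeg1, nutmeg4 and hopper_inside below 0.062 m or distance between each of nutmeg0, nutmeg1, nutmeg5 and hopper_inside below 0.062 m or distance between each of nutmeg0, nutmeg2, nutmeg3 and hopper_inside below 0.062 m or distance between each of nutmeg0, nutmeg2, nutmeg4 and hopper_inside below 0.062 m or distance between each of nutmeg0, nutmeg2, nutmeg5 and hopper_inside below 0.062 m or distance between each of nutmeg0, nutmeg3, nutmeg4 and hopper_inside below 0.062 m or distance between each of nutmeg0, nutmeg3, nutmeg5 and hopper_inside below 0.062 m or distance between each of nutmeg0, nutmeg4, nutmeg5 and hopper_inside below 0.062 m or distance between each of nutmeg1, nutmeg2, nutmeg3 and hopper_inside below 0.062 m or distance between each of nutmeg1, nutmeg2, nutmeg4 and hopper_inside below 0.062 m or distance between each of nutmeg1, nutmeg2, nutmeg5 and hopper_inside below 0.062 m or distance between each of nutmeg1, nutmeg3, nutmeg4 and hopper_inside below 0.062 m or distance between each of nutmeg1, nutmeg3, nutmeg5 and hopper_inside below 0.062 m or distance between each of nutmeg1, nutmeg4, nutmeg5 and hopper_inside below 0.062 m or distance between each of nutmeg2, nutmeg3, nutmeg4 and hopper_inside below 0.062 m or distance between each of nutmeg2, nutmeg3, nutmeg5 and hopper_inside below 0.062 m or distance between each of nutmeg2, nutmeg4, nutmeg5 and hopper_inside below 0.062 m or distance between each of nutmeg3, nutmeg4, nutmeg5 and hopper_inside below 0.062 m) and (distance between nutmeg0 and hopper_inside below 0.062 m or (x of nutmeg0 in the frame of bin between -0.04 and 0.175 m and y of nutmeg0 in the frame of bin between -0.046 and 0.046 m and height (world z) of nutmeg0 below 0.06 m)) and (distance between nutmeg1 and hopper_inside below 0.062 m or (x of nutmeg1 in the frame of bin between -0.04 and 0.175 m and y of nutmeg1 in the frame of bin between -0.046 and 0.046 m and height (world z) of nutmeg1 below 0.06 m)) and (distance between nutmeg2 and hopper_inside below 0.062 m or (x of nutmeg2 in the frame of bin between -0.04 and 0.175 m and y of nutmeg2 in the frame of bin between -0.046 and 0.046 m and height (world z) of nutmeg2 below 0.06 m)) and (distance between nutmeg3 and hopper_inside below 0.062 m or (x of nutmeg3 in the frame of bin between -0.04 and 0.175 m and y of nutmeg3 in the frame of bin between -0.046 and 0.046 m and height (world z) of nutmeg3 below 0.06 m)) and (distance between nutmeg4 and hopper_inside below 0.062 m or (x of nutmeg4 in the frame of bin between -0.04 and 0.175 m and y of nutmeg4 in the frame of bin between -0.046 and 0.046 m and height (world z) of nutmeg4 below 0.06 m)) and (distance between nutmeg5 and hopper_inside below 0.062 m or (x of nutmeg5 in the frame of bin between -0.04 and 0.175 m and y of nutmeg5 in the frame of bin between -0.046 and 0.046 m and height (world z) of nutmeg5 below 0.06 m)) and value of joint cover below 0.1 rad and height (world z) of scoop between -0.006 and 0.012 m and angle between scoop's own z axis and vertical below 0.15 rad and (x of scoop in the frame of bin below -0.044 m or x of scoop in the frame of bin above 0.179 m or y of scoop in the frame of bin below -0.05 m or y of scoop in the frame of bin above 0.05 m) and linear speed of scoop below 0.02 m/s); the robot touches nothing.
It fails at once if the fingers touch a nutmeg (contact force between the fingers and nutmeg0 above 0.3 N or contact force between the fingers and nutmeg1 above 0.3 N or contact force between the fingers and nutmeg2 above 0.3 N or contact force between the fingers and nutmeg3 above 0.3 N or contact force between the fingers and nutmeg4 above 0.3 N or contact force between the fingers and nutmeg5 above 0.3 N).
It fails at once if the jar is shifted by more than 30 mm or tipped (distance of jar from where it was at the start of the episode above 0.03 m or angle between jar's own z axis and vertical above 0.4 rad).
It fails at once if the loaf tin is shifted by more than 30 mm or tipped (distance of loaf_tin from where it was at the start of the episode above 0.03 m or angle between loaf_tin's own z axis and vertical above 0.4 rad).
It fails at once if the jug is shifted by more than 30 mm or tipped (distance of jug from where it was at the start of the episode above 0.03 m or angle between jug's own z axis and vertical above 0.4 rad).
It also fails if it takes over 72 s, if anything falls off the work surface, if the arm or the gripper's body presses on something with over 40 N, if the wrist force passes 120 N, or if a joint passes its speed limit or range.

ROBOT

A 6-joint arm with a two-finger parallel gripper is mounted at the origin on the work surface. World frame = base frame: x ahead of the robot, y to its left, z up, the work surface at z = 0. Lengths are in m, angles in degrees, forces in N, time in s.
With the tool pointing down it reaches from about 0.375 to 0.9 m from the base axis. Payload 3.1 kg.
Tool frame: the origin (TCP) lies at the very end of the fingers, on their centre line; the grasp point (between the pads) lies 19 mm behind it (bot.tcp_to_grasp is the distance from the TCP to the grasp point, in m); z points along the fingers, y is the line along which they close (so a half turn about z gives the same grasp; the last joint's range is limited). The gripper opens to 87 mm and grips with 3 to 60 N. Pads are 19 mm wide; open, the fingers measure 117 mm over their backs; the gripper's body (75 mm by 190 mm) begins 51 mm behind the grasp point.
Start: joints at [54.861, 30.224, 82.088, -0, 67.689, -10.227], TCP at [0.263, 0.567, 0.202] pointing down, gripper open.
Joint ranges: [-176.69, 176.69], [-43.24, 126.21], [12.49, 139.97], [-82, 262], [0, 151.66], [-163.58, 163.58]. Speed limits (degrees/s): [159.86, 159.86, 180, 180, 180, 180].

INTERFACE

Orientations are given as a 3x3 rotation matrix whose columns are the frame's x, y, z axes.
In Python, from rig import telemetry, capture, camera_info, job, bot gives the robot as it stands. The module is installed in compiled form; this text tells all that it offers.
- The arm moves only by the tool carry_out, never from a script. Its argument "deltas" is a list that holds one entry, the list of rows, each a list of 7 numbers: the shift along the tool's x, y, z scaled (see below), then the turn, a rotation vector about the tool's x, y, z scaled (see below), then the closure, from -1 (fully open) to 1 (shut). In form: [[[dx, dy, dz, ax, ay, az, claw], ...]]. A call has exactly 10 rows; each row is the pose to reach, as a shift and turn from the pose commanded when the call began, along the tool's axes at that moment, turning the shorter way round; what a row does not reach only later rows make up. The controller multiplies each number of a shift by 15 cm and each number of a turn by 360 degrees. A row lasts 1/12 s, in which the tool goes at most 41.7 mm and 7.16 degrees, less where a joint would pass 70% of its speed; a pose out of reach is approached as far as the arm can. A call with a number of a shift or a turn outside -1 to 1 is refused whole. A call with a gripper value outside its range is refused whole. The fingers move at their own pace and stop on an object; the grip force is fixed at half the most. Time passes only in rows, so rows that repeat a pose let the fingers close, or fill a call up. It gives the time, the measured TCP pose, the force, the opening and the grip force at its end, in the units of the state.
- telemetry.read_state(): the state, without advancing time (a new reading comes with each control period).
- capture(name): name is "side" or "top" or "wrist"; returns the picture (400x640x3 uint8, red, green, blue); there is no depth.
- camera_info(name): a dict with "mtx" (3x3 intrinsics, pixels), "cam_to_world" (4x4, takes a point from camera to world coordinates); the wrist camera has in their place "T_tool_cam" (4x4, takes a point from camera to tool coordinates, whose origin is the TCP and whose axes are the flange's). Camera axes: x right, y down, z forward; pixel columns grow to the right and rows downward; lengths in m; the calibration is good to about 2 mm. A picture is of the moment at which its call begins: read the wrist's pose just before it. camera_info takes no time and is no camera call.
- job.hand_in(): hands the job in; it is judged then, once.
The state is a dict: "time_s": time; "joint_positions": joint angles; "qvel": joint speeds; "tau": joint torques, N m; "position": TCP position; "tcp_rot": TCP orientation; "force": force on the tool from outside, world axes, zero at the start; "moment": the same for the moment, N m; "opening": opening from 0.0 (shut) to 1.0 (fully open); "grasp_force": force on a finger pad.
Only numpy, scipy, OpenCV 4.12 (cv2) and the standard library are available. Lean on these libraries where they do the work, as an engineer would, in place of code of your own. Each camera call takes 0.05 s, during which the arm holds its last target. There are 200 camera calls.

## Working session

There is one attempt and no reset: what is moved stays moved. The work goes in short steps, Python scripts to look and compute and a tool call to move; the robot and the scene stay as the last step left them, time stands still between calls to the robot, and variables do not carry over. Pictures are saved under pics/ and viewed, at most 10 in all, crops included, and the job is handed in when it is done.

Besides the shell and the picture viewer there is one more tool, called by a JSON object that holds its "op" and its "data", one argument or row to a line. carry_out: Moves the arm, as the interface text tells. Its arguments: {"type":"object","properties":{"deltas":{"type":"array","items":{"type":"array","items":{"type":"array","items":{"type":"number"}}}}},"required":["deltas"]}

```bash
mkdir -p pics; python3 - <<'E'
from rig import telemetry, capture, camera_info, job, bot
import cv2,numpy as np
s=telemetry.read_state();print(s)
for n in("top","side"):
    cv2.imwrite(f"pics/{n}0.png",cv2.cvtColor(capture(n),cv2.COLOR_RGB2BGR))
    c=camera_info(n);print(n,np.round(c["mtx"],1).tolist(),np.round(c["cam_to_world"],4).tolist())
print(camera_info("wrist"),bot.tcp_to_grasp)
E
```

```text
{'time_s': 0.0, 'joint_positions': array([ 5.48605807e+01,  3.02786044e+01,  8.21551649e+01, -7.56609138e-04,
        6.76900600e+01, -1.02263532e+01]), 'qvel': array([ 0.06300899, -0.07420328,  0.12247088,  0.0621997 ,  0.11153625,
       -0.07728695]), 'tau': array([ 2.32001012e-04, -4.40048397e+01, -1.76591510e+01,  6.33572834e-02,
        5.82925498e-02, -1.47778765e-04]), 'position': array([0.2627943 , 0.56621822, 0.20138235]), 'tcp_rot': array([[-9.06949863e-01,  4.21236777e-01, -1.23394226e-03],
       [ 4.21238421e-01,  9.06948204e-01, -1.77438277e-03],
       [ 3.71686433e-04, -2.12906010e-03, -9.99997664e-01]]), 'force': array([ 0.29769887, -0.32824694, -0.51160157]), 'moment': array([ 0.01017828,  0.03353298, -0.01541976]), 'grasp_force': 0.0, 'opening': 1.0020457175700186}
top [[446.4, 0.0, 320.7], [0.0, 446.4, 197.3], [0.0, 0.0, 1.0]] [[0.0023, -0.9966, 0.0829, 0.474], [-1.0, -0.003, -0.0077, 0.0041], [0.008, -0.0829, -0.9965, 1.7751], [0.0, 0.0, 0.0, 1.0]]
side [[450.1, 0.0, 324.3], [0.0, 450.1, 194.2], [0.0, 0.0, 1.0]] [[0.994, -0.0746, 0.0805, 0.4852], [-0.1097, -0.6967, 0.7089, -0.9367], [0.0033, -0.7135, -0.7007, 1.0798], [0.0, 0.0, 0.0, 1.0]]
{'mtx': array([[308.88719332,   0.        , 320.47489435],
       [  0.        , 308.88719332, 195.63187224],
       [  0.        ,   0.        ,   1.        ]]), 'T_tool_cam': array([[ 2.92309716e-04, -9.56460772e-01, -2.91860764e-01,
         8.05866165e-02],
       [ 9.99999956e-01,  2.94562933e-04,  3.62221101e-05,
         8.30697683e-04],
       [ 5.13263355e-05, -2.91860762e-01,  9.56460816e-01,
        -1.82597051e-01],
       [ 0.00000000e+00,  0.00000000e+00,  0.00000000e+00,
         1.00000000e+00]])} 0.0187
```

View pics/top0.png

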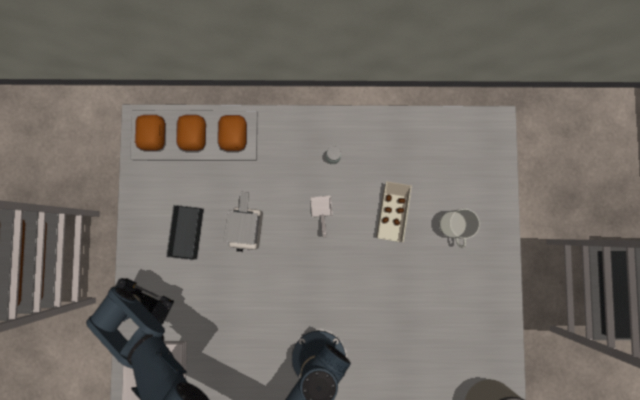

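View pics/side0.png

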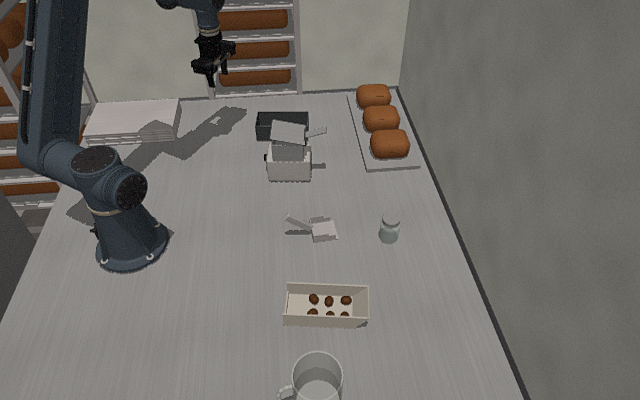

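Top view: mill body at about (243,228) with its lever toward row 200, scoop bowl (320,206) with handle end (323,232), bin (393,212), jar (334,155), tin (185,232), jug (453,224). The side view agrees: mill (288,155), scoop (315,230), bin (327,305).

```bash
cat > h.py <<'E'
from rig import telemetry, capture, camera_info, job, bot
import cv2,numpy as np
from scipy.spatial.transform import Rotation as R
def pose():
    s=telemetry.read_state();return s,np.array(s["position"]),np.array(s["tcp_rot"])
def cam(n):
    c=camera_info(n)
    if n!="wrist": return c["mtx"],c["cam_to_world"]
    s,p,r=pose();T=np.eye(4);T[:3,:3]=r;T[:3,3]=p
    return c["mtx"],T@c["T_tool_cam"]
def ray(C,px,z):
    m,T=C;d=T[:3,:3]@np.linalg.inv(m)@[px[0],px[1],1];o=T[:3,3]
    return o+d*(z-o[2])/d[2]
def proj(C,P):
    m,T=C;q=T[:3,:3].T@(np.array(P)-T[:3,3]);q=m@q;return q[:2]/q[2]
def rot(yaw,pitch=0):
    # tool down, tool x = heading yaw reversed (camera toward base) -> columns; pitch>0 tips tool to point back (deg)
    h=np.radians(yaw);f=np.array([np.cos(h),np.sin(h),0]);z=np.array([0,0,-1.])
    b=np.column_stack([-f,np.cross(z,-f),z]);ax=np.cross([0,0,1],f)
    return R.from_rotvec(ax*np.radians(pitch)).as_matrix()@b
def delta(p0,r0,p,r):
    return np.round(np.r_[r0.T@(np.array(p)-p0)/.15,R.from_matrix(r0.T@r).as_rotvec(degrees=True)/360],3)
def shot(name,fn):
    C=cam(name);im=cv2.cvtColor(capture(name),cv2.COLOR_RGB2BGR);cv2.imwrite("pics/"+fn,im);return C,im
E
python3 - <<'E'
from h import *
C=cam("top")
for n,px,z in [("mill knob",(240,249),.05),("hopper",(243,228),.165),("lever",(244,195),.2),("bowl",(320,206),.02),("hend",(323,234),.1),("binF",(391,240),.02),("binB",(397,184),.055),("jar",(334,155),.08),("jug",(453,224),.15),("tin",(185,232),.07)]: print(n,ray(C,px,z).round(3))
s,p,r=pose()
print(np.linalg.det(rot(0)), rot(0,30)[:,2])
for t in [(.42,.15,.35),(.42,.05,.35)]:
    print(delta(p,r,t,rot(0)))
E
```

```text
mill knob [0.418 0.3   0.05 ]
hopper [0.496 0.271 0.165]
lever [0.612 0.263 0.2  ]
bowl [ 0.586 -0.007  0.02 ]
hend [ 0.476 -0.018  0.1  ]
binF [ 0.453 -0.285  0.02 ]
binB [ 0.67  -0.305  0.055]
jar [ 0.778 -0.06   0.08 ]
jug [ 0.513 -0.491  0.15 ]
tin [0.482 0.506 0.07 ]
1.0 [-0.5        0.        -0.8660254]
[-2.119 -2.078 -0.987 -0.    -0.    -0.069]
[-2.4   -2.682 -0.986 -0.    -0.    -0.069]
```

{"op": "carry_out", "data": {
  "deltas": [
    [[-0.2, -0.15, -0.13, 0, 0, 0, -1], [-0.4, -0.3, -0.26, 0, 0, 0, -1], [-0.6, -0.45, -0.4, 0, 0, 0, -1], [-0.8, -0.6, -0.52, 0, 0, 0, -1], [-0.915, -0.735, -0.59, 0, 0, 0, -1], [-0.915, -0.735, -0.59, 0, 0, 0, -1], [-0.915, -0.735, -0.59, 0, 0, 0, -1], [-0.915, -0.735, -0.59, 0, 0, 0, -1], [-0.915, -0.735, -0.59, 0, 0, 0, -1], [-0.915, -0.735, -0.59, 0, 0, 0, -1]]
  ]
}}

```text
time_s: 0.93
position: [0.3404, 0.4098, 0.2898]
tcp_rot: [[-0.908, 0.42, -0.002], [0.42, 0.908, -0.001], [0.001, -0.001, -1.0]]
force: [-1.1, 0.6, -1.7]
opening: 0.998
grasp_force: 0.0
```

{"op": "carry_out", "data": {
  "deltas": [
    [[-0.2, -0.15, -0.13, 0, 0, -0.015, 1], [-0.4, -0.3, -0.26, 0, 0, -0.03, 1], [-0.6, -0.45, -0.4, 0, 0, -0.045, 1], [-0.8, -0.6, -0.52, 0, 0, -0.06, 1], [-0.915, -0.735, -0.59, 0, 0, -0.069, 1], [-0.915, -0.735, -0.59, 0, 0, -0.069, 1], [-0.915, -0.735, -0.59, 0, 0, -0.069, 1], [-0.915, -0.735, -0.59, 0, 0, -0.069, 1], [-0.915, -0.735, -0.59, 0, 0, -0.069, 1], [-0.915, -0.735, -0.59, 0, 0, -0.069, 1]]
  ]
}}

```text
time_s: 1.77
position: [0.4183, 0.2524, 0.3783]
tcp_rot: [[-1.0, -0.001, -0.002], [-0.001, 1.0, -0.0], [0.002, -0.0, -1.0]]
force: [0.2, 0.4, -0.6]
opening: 0.324
grasp_force: 0.0
```

```bash
python3 - <<'E'
from h import *
s,p,r=pose();print(s["time_s"],p,r.round(3).tolist(),s["joint_positions"].round(1),s["opening"])
shot("wrist","w1.png")
E
```

```text
1.7667 [0.41825738 0.25240072 0.37834621] [[-1.0, -0.001, -0.002], [-0.001, 1.0, -0.0], [0.002, -0.0, -1.0]] [ 18.    9.5  85.8   0.   84.8 -72.1] 0.32371707515644293
```

View pics/w1.png

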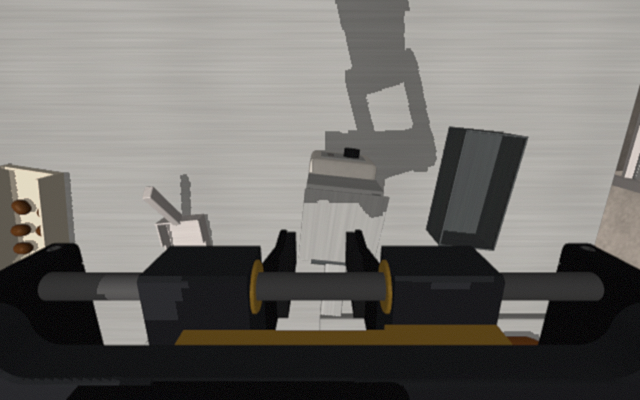

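Wrist view 1: the mill's knob is at (351,153) and the cover's free edge runs about (305,190)-(385,195). The gripper hides everything below row 240. I'll move 0.15 m further out to see the whole mill and its lever.

{"op": "carry_out", "data": {
  "deltas": [
    [[-0.25, 0.02, 0, 0, 0, 0, 1], [-0.5, 0.04, 0, 0, 0, 0, 1], [-0.75, 0.06, 0, 0, 0, 0, 1], [-1, 0.08, 0, 0, 0, 0, 1], [-1, 0.08, 0, 0, 0, 0, 1], [-1, 0.08, 0, 0, 0, 0, 1], [-1, 0.08, 0, 0, 0, 0, 1], [-1, 0.08, 0, 0, 0, 0, 1], [-1, 0.08, 0, 0, 0, 0, 1], [-1, 0.08, 0, 0, 0, 0, 1]]
  ]
}}

```text
time_s: 2.65
position: [0.5682, 0.2634, 0.3802]
tcp_rot: [[-1.0, 0.0, 0.001], [0.0, 1.0, 0.0], [-0.001, 0.0, -1.0]]
force: [-0.5, 0.5, 0.3]
opening: 0.004
grasp_force: 0.0
```

```bash
python3 - <<'E'
from h import *
s,p,r=pose();print(p)
C,im=shot("wrist","w2.png")
print(proj(C,(.5,.27,.165)),proj(C,(.61,.265,.2)))
cv2.imwrite("pics/w2c.png",cv2.resize(im[0:280,180:480],None,fx=2,fy=2,interpolation=cv2.INTER_CUBIC))
E
```

```text
[0.56823741 0.26335874 0.3802271 ]
[325.08090886 111.31032588] [321.08064861 204.21363812]
```

View pics/w2c.png

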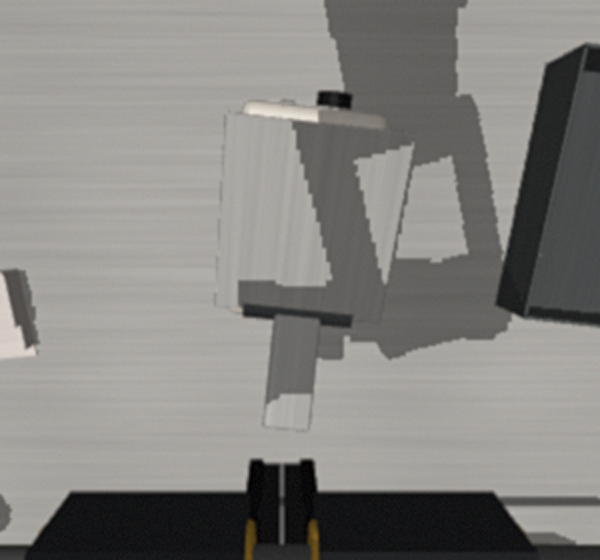

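Crop of wrist view 2 (2x, offset 180,0): cover corners at about (226,113), (415,128), (217,306) and (383,322). The lever's end edge is (264,428)-(309,430), its root (275,316)-(319,321), and the knob is at (334,98).

```bash
python3 - <<'E'
from h import *
C=cam("wrist")
P={}
for n,px,z in [("FL",(226,113),.171),("FR",(415,128),.171),("BL",(217,306),.171),("BR",(383,322),.171),("LEl",(264,428),.209),("LEr",(309,430),.209),("LRl",(275,316),.172),("LRr",(319,321),.172)]:
    P[n]=ray(C,(px[0]/2+180,px[1]/2),z);print(n,P[n].round(4))
d=lambda a,b:P[b]-P[a]
for a,b in [("FL","BL"),("FR","BR"),("FL","FR"),("BL","BR")]:
    v=d(a,b);print(a,b,np.linalg.norm(v[:2]).round(4),np.degrees(np.arctan2(v[1],v[0])).round(1))
print("lever",((P["LEl"]+P["LEr"])/2-(P["LRl"]+P["LRr"])/2))
print("cover centre",sum(P[k] for k in("FL","FR","BL","BR"))/4)
E
```

```text
FL [0.4384 0.2322 0.171 ]
FR [0.4465 0.3429 0.171 ]
BL [0.5512 0.2235 0.171 ]
BR [0.5616 0.3296 0.171 ]
LEl [0.6198 0.2538 0.209 ]
LEr [0.6211 0.2813 0.209 ]
LRl [0.5575 0.2604 0.172 ]
LRr [0.5607 0.2885 0.172 ]
FL BL 0.1132 -4.4
FR BR 0.1158 -6.6
FL FR 0.111 85.8
BL BR 0.1066 84.4
lever [ 0.06133523 -0.00690258  0.037     ]
cover centre [0.49943065 0.28205944 0.171     ]
```

```bash
cat >> h.py <<'E'
MC=np.array([.4995,.281]);MY=-5.3
def mw(x,y,z,yaw=MY,c=MC):
    h=np.radians(yaw);return np.array([c[0]+x*np.cos(h)-y*np.sin(h),c[1]+x*np.sin(h)+y*np.cos(h),z])
def show(p0,r0,ps,r,lab=None):
    rs=r if isinstance(r,list) else [r]*len(ps)
    for i,(a,b) in enumerate(zip(ps,rs)): print(np.round(delta(p0,r0,a,b),3).tolist(), np.round(a,3))
E
python3 - <<'E'
from h import *
s,p,r=pose();T=25
def tip(a,rr,ex=0):
    rel=np.radians(T)+a; o=.0035+.0095*abs(np.sin(rel))+ex
    return mw(.058+rr*np.cos(a)-o*np.sin(a),0,.169+rr*np.sin(a)+o*np.cos(a))
Rt=rot(MY,T)
ap=tip(.52,.058,.02)
show(p,r,[ap],Rt)
al=np.linspace(.52,.52-1.43,10)
print();show(ap,Rt,[tip(a,.058+.004*i/9) for i,a in enumerate(al)],Rt)
E
```

```text
[-0.155, 0.061, 1.035, -0.003, 0.07, 0.014] [0.592 0.272 0.225]

[-0.109, -0.0, 0.077, 0.0, 0.0, 0.0] [0.602 0.272 0.208]
[-0.17, -0.0, 0.109, 0.0, 0.0, 0.0] [0.608 0.271 0.199]
[-0.226, -0.0, 0.153, 0.0, 0.0, 0.0] [0.613 0.27  0.19 ]
[-0.274, -0.0, 0.207, 0.0, 0.0, 0.0] [0.616 0.27  0.179]
[-0.312, -0.0, 0.269, 0.0, 0.0, 0.0] [0.617 0.27  0.169]
[-0.338, -0.0, 0.338, 0.0, 0.0, 0.0] [0.616 0.27  0.158]
[-0.352, -0.0, 0.411, 0.0, 0.0, 0.0] [0.614 0.27  0.147]
[-0.355, -0.0, 0.467, 0.0, 0.0, 0.0] [0.611 0.271 0.139]
[-0.351, -0.0, 0.522, 0.0, 0.0, 0.0] [0.606 0.271 0.132]
[-0.339, -0.0, 0.578, 0.0, 0.0, 0.0] [0.601 0.272 0.125]
```

{"op": "carry_out", "data": {
  "deltas": [
    [[-0.1, 0.06, 0.1, 0, 0.02, 0.004, 1], [-0.155, 0.061, 0.3, -0.001, 0.04, 0.008, 1], [-0.155, 0.061, 0.5, -0.002, 0.055, 0.011, 1], [-0.155, 0.061, 0.7, -0.003, 0.07, 0.014, 1], [-0.155, 0.061, 0.9, -0.003, 0.07, 0.014, 1], [-0.155, 0.061, 1, -0.003, 0.07, 0.014, 1], [-0.155, 0.061, 1, -0.003, 0.07, 0.014, 1], [-0.155, 0.061, 1, -0.003, 0.07, 0.014, 1], [-0.155, 0.061, 1, -0.003, 0.07, 0.014, 1], [-0.155, 0.061, 1, -0.003, 0.07, 0.014, 1]]
  ]
}}

```text
time_s: 3.53
position: [0.5935, 0.2727, 0.2322]
tcp_rot: [[-0.903, 0.09, -0.42], [0.081, 0.996, 0.039], [0.422, 0.001, -0.907]]
force: [0.2, -0.0, 0.3]
opening: 0.009
grasp_force: 0.0
```

{"op": "carry_out", "data": {
  "deltas": [
    [[-0.12, 0, 0.11, 0, 0, 0, 1], [-0.185, 0, 0.141, 0, 0, 0, 1], [-0.241, 0, 0.185, 0, 0, 0, 1], [-0.289, 0, 0.239, 0, 0, 0, 1], [-0.327, 0, 0.301, 0, 0, 0, 1], [-0.353, 0, 0.37, 0, 0, 0, 1], [-0.367, 0, 0.443, 0, 0, 0, 1], [-0.37, 0, 0.5, 0, 0, 0, 1], [-0.366, 0, 0.555, 0, 0, 0, 1], [-0.354, 0, 0.61, 0, 0, 0, 1]]
  ]
}}

```text
time_s: 4.37
position: [0.6038, 0.2711, 0.1239]
tcp_rot: [[-0.903, 0.091, -0.419], [0.083, 0.996, 0.039], [0.421, 0.0, -0.907]]
force: [4.8, -0.5, 2.9]
opening: 0.008
grasp_force: 2.8
```

```bash
python3 - <<'E'
from h import *
s,p,r=pose();print(p,s["force"].round(1),s["joint_positions"].round(1))
C,im=shot("side","s1.png")
cv2.imwrite("pics/s1c.png",cv2.resize(im[70:250,200:400],None,fx=3,fy=3,interpolation=cv2.INTER_CUBIC))
E
```

```text
[0.60377086 0.27113189 0.12391108] [ 4.8 -0.5  2.9] [ 11.1  49.2  60.3   6.8  94.4 -74.6]
```

View pics/s1c.png

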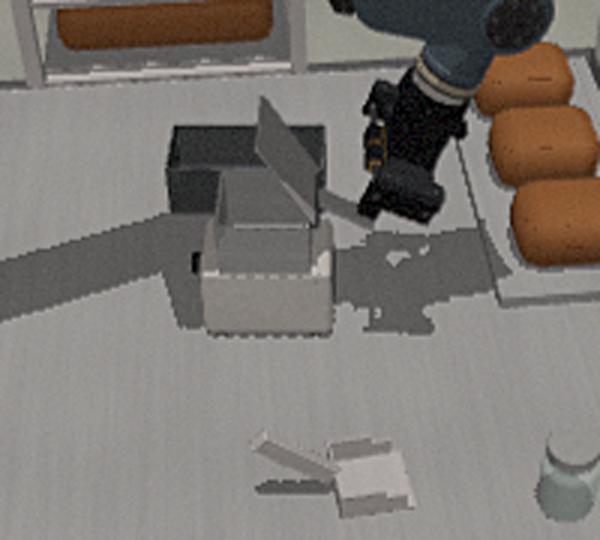

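Crop of the side view (3x, offset 200,70): the cover stands open. Its plate corners are near (262,97), (323,170), (316,222) and (258,145), and the lever is pressed down under the fingertip at (370,222).

```bash
python3 - <<'E'
from h import *
C=cam("side")
f=lambda P:((proj(C,P)-[200,70])*3).round(0)
for a in (1.1,1.2,1.3,1.4,1.45):
    c,s_=np.cos(a),np.sin(a)
    print(a,[f(mw(.058-l*c+.004*s_,y,.169+l*s_+.004*c)).tolist() for l,y in ((.114,.053),(.114,-.053),(0,-.053),(0,.053))], "lever end",f(mw(.058+.074*np.cos(.52-a),0,.169+.074*np.sin(.52-a))))
E
```

```text
1.1 [[269.0, 87.0], [265.0, 144.0], [318.0, 221.0], [319.0, 163.0]] lever end [371. 221.]
1.2 [[279.0, 84.0], [275.0, 140.0], [318.0, 221.0], [319.0, 164.0]] lever end [367. 225.]
1.3 [[289.0, 81.0], [286.0, 137.0], [318.0, 222.0], [319.0, 164.0]] lever end [363. 229.]
1.4 [[299.0, 79.0], [297.0, 135.0], [318.0, 222.0], [319.0, 164.0]] lever end [358. 233.]
1.45 [[304.0, 79.0], [302.0, 135.0], [318.0, 222.0], [319.0, 164.0]] lever end [355. 234.]
```

```bash
python3 - <<'E'
from h import *
s,p,r=pose();print(p,s["force"].round(1))
C,im=shot("side","s2.png");Ct,it=shot("top","t2.png")
print("tcp side",proj(C,p),"top",proj(Ct,p))
a=cv2.resize(im[85:165,265:365],(400,320),interpolation=cv2.INTER_CUBIC)
b=cv2.resize(it[170:250,205:305],(400,320),interpolation=cv2.INTER_CUBIC)
cv2.imwrite("pics/c2.png",np.hstack([a,b]))
for A in(1.05,1.45):print(A,[proj(Ct,mw(.058-.114*np.cos(A),y,.169+.114*np.sin(A))).round(1).tolist() for y in(-.053,.053)])
E
```

```text
[0.60138675 0.2712241  0.12260945] [ 2.9 -0.3  1.4]
tcp side [318.4430123  145.22439749] top [245.22017148 199.76883692]
1.05 [[250.6, 227.7], [219.2, 224.7]]
1.45 [[251.4, 214.8], [219.8, 211.8]]
```

View pics/c2.png

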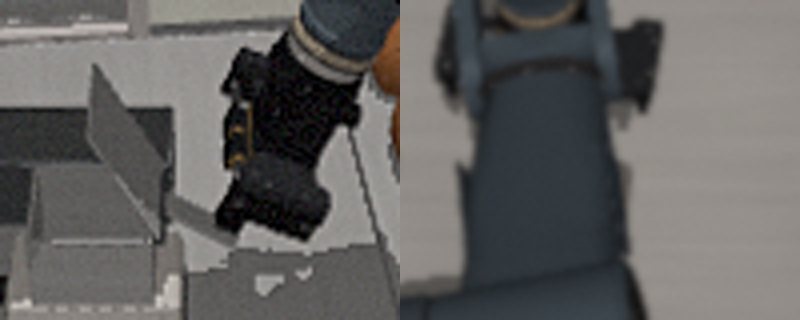

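The left panel (4x, offset 265,85) shows the plate still slanted, its top corners at (93,65) and (90,140), which puts the cover at about 1.05 rad. The finger stands on the lever near (222,232). I'll press further along the tool axis and track the plate corner numerically.

{"op": "carry_out", "data": {
  "deltas": [
    [[0.002, 0, 0.01, 0, 0, 0, 1], [0.004, 0, 0.02, 0, 0, 0, 1], [0.006, 0, 0.03, 0, 0, 0, 1], [0.008, 0, 0.04, 0, 0, 0, 1], [0.01, 0, 0.05, 0, 0, 0, 1], [0.011, 0, 0.06, 0, 0, 0, 1], [0.012, 0, 0.07, 0, 0, 0, 1], [0.014, 0, 0.08, 0, 0, 0, 1], [0.014, 0, 0.08, 0, 0, 0, 1], [0.014, 0, 0.08, 0, 0, 0, 1]]
  ]
}}

```text
time_s: 5.35
position: [0.5941, 0.272, 0.1136]
tcp_rot: [[-0.901, 0.09, -0.425], [0.082, 0.996, 0.038], [0.427, -0.001, -0.904]]
force: [1.1, -0.6, 2.6]
opening: -0.001
grasp_force: 1.2
```

```bash
cat >> h.py <<'E'
def coverpix(im):
    g=cv2.cvtColor(im,cv2.COLOR_BGR2GRAY).astype(int)
    for r in range(94,116,2): print(r,g[r,280:322:2].tolist())
E
python3 - <<'E'
from h import *
s,p,r=pose();print(p,s["force"].round(1))
coverpix(cv2.imread("pics/s2.png"));C,im=shot("side","s3.png");print();coverpix(im)
E
```

```text
[0.59414037 0.27199837 0.11357122] [ 1.1 -0.6  2.6]
94 [95, 104, 100, 101, 110, 120, 135, 125, 122, 113, 132, 142, 131, 150, 140, 169, 156, 156, 157, 155, 153]
96 [150, 148, 148, 146, 149, 149, 144, 148, 148, 145, 145, 148, 150, 149, 146, 148, 146, 146, 149, 149, 150]
98 [143, 146, 145, 145, 146, 145, 142, 147, 146, 144, 145, 148, 151, 150, 144, 145, 147, 146, 146, 149, 148]
100 [144, 143, 142, 145, 135, 151, 144, 146, 149, 149, 146, 145, 150, 150, 146, 145, 145, 145, 146, 145, 145]
102 [143, 147, 143, 147, 84, 125, 143, 146, 151, 150, 146, 149, 153, 148, 151, 146, 148, 148, 150, 149, 150]
104 [145, 145, 144, 146, 83, 79, 145, 148, 152, 149, 149, 149, 152, 151, 149, 147, 153, 149, 146, 151, 153]
106 [145, 146, 144, 146, 81, 76, 82, 151, 152, 149, 149, 149, 151, 146, 150, 145, 151, 150, 147, 154, 72]
108 [147, 148, 144, 150, 77, 82, 75, 117, 154, 149, 151, 149, 152, 152, 152, 154, 150, 152, 150, 154, 105]
110 [149, 148, 144, 144, 71, 79, 83, 79, 156, 151, 150, 148, 154, 150, 157, 150, 148, 152, 148, 153, 157]
112 [29, 46, 42, 51, 78, 84, 82, 86, 67, 39, 41, 44, 39, 34, 113, 156, 149, 
[... 577 characters left out ...]
45, 147, 143, 148, 56, 154, 147, 148, 151, 148, 148, 144, 143, 146, 147, 154, 147]
104 [144, 144, 142, 146, 146, 146, 142, 144, 63, 124, 154, 149, 150, 149, 151, 147, 147, 149, 144, 155, 109]
106 [147, 145, 146, 143, 147, 145, 146, 128, 62, 83, 156, 148, 151, 154, 150, 148, 149, 149, 148, 158, 0]
108 [144, 147, 145, 146, 150, 147, 149, 124, 70, 71, 156, 151, 152, 153, 151, 150, 151, 151, 152, 71, 38]
110 [150, 146, 149, 146, 151, 148, 152, 110, 73, 75, 105, 153, 153, 149, 154, 150, 150, 148, 154, 89, 25]
112 [34, 42, 42, 43, 42, 44, 37, 78, 74, 77, 70, 32, 48, 39, 113, 152, 147, 151, 146, 159, 138]
114 [50, 50, 52, 52, 47, 52, 49, 87, 77, 74, 72, 55, 50, 47, 114, 152, 152, 149, 151, 156, 33]
```

{"op": "carry_out", "data": {
  "deltas": [
    [[0.003, 0, 0.008, 0, 0, 0, 1], [0.006, 0, 0.016, 0, 0, 0, 1], [0.009, 0, 0.024, 0, 0, 0, 1], [0.013, 0, 0.032, 0, 0, 0, 1], [0.018, 0, 0.04, 0, 0, 0, 1], [0.022, 0, 0.048, 0, 0, 0, 1], [0.024, 0, 0.055, 0, 0, 0, 1], [0.024, 0, 0.055, 0, 0, 0, 1], [0.024, 0, 0.055, 0, 0, 0, 1], [0.024, 0, 0.055, 0, 0, 0, 1]]
  ]
}}

```text
time_s: 6.23
position: [0.5891, 0.2725, 0.1084]
tcp_rot: [[-0.902, 0.091, -0.422], [0.082, 0.996, 0.038], [0.423, -0.0, -0.906]]
force: [5.5, -0.0, 5.3]
opening: 0.005
grasp_force: 3.7
```

```bash
python3 - <<'E'
from h import *
s,p,r=pose();print(p,s["force"].round(1))
C,im=shot("side","s4.png");coverpix(im)
E
```

```text
[0.58909648 0.27252552 0.10843851] [ 5.5 -0.   5.3]
94 [94, 108, 101, 104, 111, 118, 133, 126, 126, 108, 135, 143, 128, 150, 137, 170, 154, 156, 158, 155, 154]
96 [151, 151, 148, 145, 147, 149, 142, 146, 146, 150, 148, 147, 153, 149, 146, 148, 147, 148, 148, 151, 144]
98 [148, 146, 143, 143, 146, 144, 143, 147, 145, 147, 133, 152, 150, 147, 143, 146, 145, 146, 148, 149, 147]
100 [145, 144, 144, 146, 143, 147, 146, 146, 148, 149, 83, 158, 147, 154, 145, 148, 145, 146, 147, 147, 152]
102 [145, 143, 143, 143, 145, 146, 143, 145, 151, 148, 87, 156, 148, 149, 149, 145, 145, 147, 146, 154, 74]
104 [144, 141, 143, 145, 143, 148, 146, 143, 152, 154, 75, 120, 155, 149, 151, 145, 150, 148, 150, 154, 12]
106 [146, 143, 143, 146, 146, 146, 146, 149, 153, 151, 76, 97, 155, 150, 149, 149, 151, 149, 151, 111, 10]
108 [146, 149, 144, 146, 146, 143, 145, 150, 148, 153, 76, 80, 156, 147, 153, 148, 149, 151, 159, 0, 26]
110 [148, 146, 150, 146, 149, 149, 150, 149, 152, 152, 64, 76, 160, 150, 154, 148, 148, 153, 103, 5, 50]
112 [37, 49, 45, 42, 45, 48, 38, 49, 45, 50, 68, 70, 45, 31, 112, 152, 149, 153, 156, 93, 47]
114 [54, 54, 39, 51, 52, 46, 46, 45, 48, 50, 67, 76, 56, 48, 115, 155, 147, 150, 153, 152, 44]
```

Cover corner column 300 corresponds to about 1.40 rad, so the cover is up. I'm retreating and moving to view the scoop and bin.

{"op": "carry_out", "data": {
  "deltas": [
    [[0, 0, -0.2, 0, 0, 0, 1], [0, 0, -0.4, 0, 0, 0, 1], [0, 0, -0.6, 0, 0, 0, 1], [0, 0, -0.8, 0, 0, 0, 1], [0, 0, -1, 0, 0, 0, 1], [0, 0, -1, 0, 0, 0, 1], [0, 0, -1, 0, 0, 0, 1], [0, 0, -1, 0, 0, 0, 1], [0, 0, -1, 0, 0, 0, 1], [0, 0, -1, 0, 0, 0, 1]]
  ]
}}

```text
time_s: 7.12
position: [0.6498, 0.2669, 0.2415]
tcp_rot: [[-0.899, 0.09, -0.429], [0.082, 0.996, 0.037], [0.431, -0.002, -0.902]]
force: [0.4, 0.6, 0.0]
opening: 0.003
grasp_force: 0.0
```

{"op": "carry_out", "data": {
  "deltas": [
    [[0.1, -0.2, -0.1, 0, 0, 0, -1], [0.3, -0.4, -0.15, 0, -0.015, -0.003, -1], [0.5, -0.6, -0.185, 0.001, -0.03, -0.006, -1], [0.7, -0.8, -0.185, 0.002, -0.045, -0.009, -1], [0.9, -1, -0.185, 0.003, -0.06, -0.012, -1], [0.955, -1, -0.185, 0.003, -0.07, -0.014, -1], [0.955, -1, -0.185, 0.003, -0.07, -0.014, -1], [0.955, -1, -0.185, 0.003, -0.07, -0.014, -1], [0.955, -1, -0.185, 0.003, -0.07, -0.014, -1], [0.955, -1, -0.185, 0.003, -0.07, -0.014, -1]]
  ]
}}

```text
time_s: 7.95
position: [0.5218, 0.1285, 0.3291]
tcp_rot: [[-1.0, 0.001, -0.001], [0.001, 1.0, 0.0], [0.001, 0.0, -1.0]]
force: [-0.0, 0.1, 0.6]
opening: 0.682
grasp_force: 0.0
```

{"op": "carry_out", "data": {
  "deltas": [
    [[0, -0.25, 0, 0, 0, 0, -1], [0, -0.5, 0, 0, 0, 0, -1], [0, -0.75, 0, 0, 0, 0, -1], [0, -1, 0, 0, 0, 0, -1], [0, -1, 0, 0, 0, 0, -1], [0, -1, 0, 0, 0, 0, -1], [0, -1, 0, 0, 0, 0, -1], [0, -1, 0, 0, 0, 0, -1], [0, -1, 0, 0, 0, 0, -1], [0, -1, 0, 0, 0, 0, -1]]
  ]
}}

```text
time_s: 8.78
position: [0.5206, -0.0206, 0.3299]
tcp_rot: [[-1.0, -0.001, -0.0], [-0.001, 1.0, 0.0], [0.0, 0.0, -1.0]]
force: [0.1, 0.3, -0.1]
opening: 1.0
grasp_force: 0.0
```

```bash
python3 - <<'E'
from h import *
s,p,r=pose();print(s["time_s"],p,r.round(3).tolist())
C,im=shot("wrist","w3.png");np.savez("w3.npz",m=C[0],T=C[1])
print(proj(C,(.586,-.007,.02)),proj(C,(.476,-.018,.1)),proj(C,(.45,-.29,.02)),proj(C,(.67,-.3,.05)))
cv2.imwrite("pics/w3c.png",cv2.resize(im[60:260,0:400],None,fx=2,fy=2,interpolation=cv2.INTER_CUBIC))
E
```

```text
8.7833 [ 0.52057733 -0.02059174  0.32986519] [[-1.0, -0.001, -0.0], [-0.001, 1.0, 0.0], [0.0, 0.0, -1.0]]
[328.04757842 193.0449461 ] [321.80238519 129.87057407] [144.26147042 107.81136832] [150.30707509 246.8900813 ]
```

View pics/w3c.png

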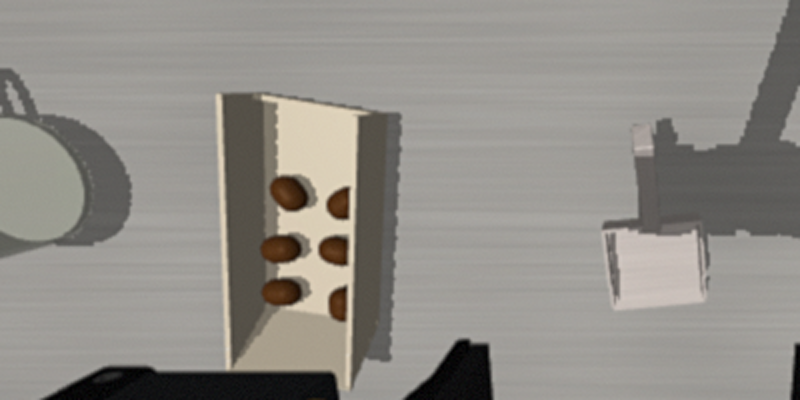

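Crop of wrist view 3 (2x, offset 0,60):
- Scoop: handle end face centred at (644,138), lip corners (616,310) and (706,302), bowl back corners (604,224) and (705,227).
- Bin: wall tops run (219,93)-(230,368) and (361,114)-(349,387).
- Nutmegs: (288,193), (281,249), (281,292), (340,204), (335,251), (340,303).

```bash
python3 - <<'E'
from h import *
d=np.load("w3.npz");C=(d["m"],d["T"])
g=lambda px,z:ray(C,(px[0]/2,px[1]/2+60),z)
for n,px,z in [("hend",(644,138),.095),("lipL",(616,310),.001),("lipR",(706,302),.001),("bkL",(604,224),.034),("bkR",(705,227),.034)]: print(n,g(px,z).round(4))
a=g((644,138),.095);b=(g((616,310),.001)+g((706,302),.001))/2;v=b-a;print("scoop",np.linalg.norm(v[:2]),np.degrees(np.arctan2(v[1],v[0])))
lf,lb,rf,rb=g((219,93),.055),g((230,368),.055),g((361,114),.055),g((349,387),.055)
print("bin",lf.round(4),lb.round(4),rf.round(4),rb.round(4))
for q in(lb-lf,rb-rf):print(np.linalg.norm(q),np.degrees(np.arctan2(q[1],q[0])))
q=rf-lf;print(np.linalg.norm(q[:2]),np.degrees(np.arctan2(q[1],q[0])))
for px in[(288,193),(281,249),(281,292),(340,204),(335,251),(340,303)]:print(g(px,.016).round(3))
E
```

```text
hend [ 0.4753 -0.0177  0.095 ]
lipL [ 0.6321 -0.0415  0.001 ]
lipR [0.6245 0.0376 0.001 ]
bkL [ 0.5472 -0.0489  0.034 ]
bkR [0.5495 0.0311 0.034 ]
scoop 0.15378027363938376 5.882512640806152
bin [ 0.4476 -0.32    0.055 ] [ 0.6624 -0.3535  0.055 ] [ 0.462  -0.2208  0.055 ] [ 0.6794 -0.2592  0.055 ]
0.2174294085809292 -8.881626893010605
0.22081732956187267 -9.992562380775006
0.10015567444853417 81.74496855174277
[ 0.526 -0.305  0.016]
[ 0.573 -0.319  0.016]
[ 0.61  -0.325  0.016]
[ 0.535 -0.264  0.016]
[ 0.574 -0.274  0.016]
[ 0.62  -0.276  0.016]
```

{"op": "carry_out", "data": {
  "deltas": [
    [[0.131, 0.041, 0.2, 0, 0, -0.0156, -1], [0.131, 0.041, 0.4, 0, 0, -0.0156, -1], [0.131, 0.041, 0.6, 0, 0, -0.0156, -1], [0.131, 0.041, 0.8, 0, 0, -0.0156, -1], [0.131, 0.041, 0.93, 0, 0, -0.0156, -1], [0.131, 0.041, 0.93, 0, 0, -0.0156, -1], [0.131, 0.041, 0.93, 0, 0, -0.0156, -1], [0.131, 0.041, 0.93, 0, 0, -0.0156, -1], [0.131, 0.041, 0.93, 0, 0, -0.0156, -1], [0.131, 0.041, 0.93, 0, 0, -0.0156, -1]]
  ]
}}

```text
time_s: 9.67
position: [0.5021, -0.0159, 0.1921]
tcp_rot: [[-0.995, -0.097, 0.003], [-0.097, 0.995, -0.001], [-0.003, -0.001, -1.0]]
force: [0.7, -0.0, 0.4]
opening: 0.995
grasp_force: 0.0
```

```bash
python3 - <<'E'
from h import *
s,p,r=pose();print(p)
f=np.array([np.cos(np.radians(5.6)),np.sin(np.radians(5.6))]);g=np.array([.5885,-.0059])-.088*f
print(delta(p,r,[*g,.051],rot(5.6)))
C,im=shot("wrist","w4.png")
cv2.imwrite("pics/w4c.png",im[0:330,140:500])
for q in [(-.088,.085),(-.115,.095),(.04,.001),(-.04,.034)]: print(q,proj(C,[*(np.array([.5885,-.0059])+q[0]*f),q[1]])-[140,0])
E
```

```text
[ 0.50207042 -0.01587313  0.19213896]
[ 0.01   0.011  0.941 -0.     0.001 -0.   ]
(-0.088, 0.085) [181.30269086 186.14344368]
(-0.115, 0.095) [181.32761844 160.58179356]
(0.04, 0.001) [181.18675353 260.85536756]
(-0.04, 0.034) [181.23046728 214.00642555]
```

View pics/w4c.png

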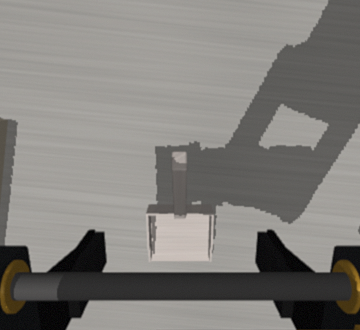

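The scoop sits aligned below: handle end (180,157), lip row 261, centred at column 181. Descending and gripping.

{"op": "carry_out", "data": {
  "deltas": [
    [[0.01, 0.011, 0.2, 0, 0, 0, -1], [0.01, 0.011, 0.4, 0, 0, 0, -1], [0.01, 0.011, 0.6, 0, 0, 0, -1], [0.01, 0.011, 0.75, 0, 0, 0, -1], [0.01, 0.011, 0.87, 0, 0, 0, -1], [0.01, 0.011, 0.94, 0, 0, 0, -1], [0.01, 0.011, 0.94, 0, 0, 0, -1], [0.01, 0.011, 0.94, 0, 0, 0, -1], [0.01, 0.011, 0.94, 0, 0, 0, -1], [0.01, 0.011, 0.94, 0, 0, 0, 1]]
  ]
}}

```text
time_s: 10.55
position: [0.5003, -0.0144, 0.0507]
tcp_rot: [[-0.995, -0.097, 0.003], [-0.097, 0.995, -0.001], [-0.003, -0.001, -1.0]]
force: [-0.1, 0.6, -0.0]
opening: 0.974
grasp_force: 0.0
```

{"op": "carry_out", "data": {
  "deltas": [
    [[0, 0, 0, 0, 0, 0, 1], [0, 0, 0, 0, 0, 0, 1], [0, 0, 0, 0, 0, 0, 1], [0, 0, 0, 0, 0, 0, 1], [0, 0, 0, 0, 0, 0, 1], [0, 0, 0, 0, 0, 0, 1], [0, 0, 0, 0, 0, 0, 1], [0, 0, 0, 0, 0, 0, 1], [0, 0, 0, 0, 0, 0, 1], [0, 0, 0, 0, 0, 0, 1]]
  ]
}}

```text
time_s: 11.38
position: [0.4992, -0.0142, 0.0495]
tcp_rot: [[-0.995, -0.097, -0.0], [-0.097, 0.995, 0.0], [0.0, 0.0, -1.0]]
force: [0.7, -0.4, -0.1]
opening: 0.248
grasp_force: 0.0
```

```bash
cat >> h.py <<'E'
BC=np.array([.497,-.278]);BY=-9.4
G=None
def tcp_for_lip(xb,z,th,yb=0,yaw=BY,c=BC,gp=(-.088,.0513),dyaw=0):
    """TCP pose so that scoop lip is at (xb,yb,z) in frame c/yaw with lip-down pitch th (deg); gp = TCP in the scoop frame (x,z)"""
    t=np.radians(th);dx,dz=gp[0]-.04,gp[1]
    x=dx*np.cos(t)+dz*np.sin(t);zz=-dx*np.sin(t)+dz*np.cos(t)
    return mw(xb+x,yb,z+zz,yaw,c),rot(yaw+dyaw,th)
E
python3 - <<'E'
from h import *
s,p,r=pose();print(s["time_s"],p,r.round(3).tolist(),s["force"].round(1),s["opening"],s["grasp_force"],s["joint_positions"].round(1))
for a in [(.010,.10,16),(.010,.02,16),(.012,.006,16)]:
    q,R_=tcp_for_lip(*a);print(q.round(3),delta(p,r,q,R_))
E
```

```text
11.3833 [ 0.49915218 -0.01418255  0.04945659] [[-0.995, -0.097, -0.0], [-0.097, 0.995, 0.0], [0.0, 0.0, -1.0]] [ 0.7 -0.4 -0.1] 0.24762706238007273 0.0 [ -14.5   35.1  107.3   -0.    37.6 -110. ]
[ 0.399 -0.262  0.185] [ 0.821 -1.579 -0.901 -0.006  0.044  0.041]
[ 0.399 -0.262  0.105] [ 0.821 -1.579 -0.368 -0.006  0.044  0.041]
[ 0.401 -0.262  0.091] [ 0.808 -1.583 -0.274 -0.006  0.044  0.041]
```

{"op": "carry_out", "data": {
  "deltas": [
    [[0, 0, 0, 0, 0, 0, 1], [0, 0, 0, 0, 0, 0, 1], [0, 0, 0, 0, 0, 0, 1], [0, 0, 0, 0, 0, 0, 1], [0, 0, 0, 0, 0, 0, 1], [0, 0, -0.1, 0, 0, 0, 1], [0, 0, -0.25, 0, 0, 0, 1], [0, 0, -0.45, 0, 0, 0, 1], [0, 0, -0.7, 0, 0, 0, 1], [0, 0, -0.9, 0, 0, 0, 1]]
  ]
}}

```text
time_s: 12.22
position: [0.4987, -0.014, 0.1861]
tcp_rot: [[-0.995, -0.097, -0.001], [-0.097, 0.995, 0.0], [0.001, 0.0, -1.0]]
force: [0.8, 0.5, -2.3]
opening: 0.159
grasp_force: 30.0
```

```bash
sed -i 's/gp=(-.088,.0513)/gp=(-.0893,.050)/' h.py; python3 - <<'E'
from h import *
s,p,r=pose();print(p,s["force"].round(1),s["opening"],s["grasp_force"])
C,im=shot("wrist","w5.png")
# scoop lip and side edges in view: bright scoop pixels
f=np.array([np.cos(np.radians(5.6)),np.sin(np.radians(5.6))])
for q in [(.04,.0),(-.04,.034),(-.115,.095)]:
    print(q,proj(C,p+np.r_[(q[0]+.0893)*f,q[1]-.05]))
g=im[:,:,:].min(2)
for rr in range(195,275,4):
    w=np.where(g[rr,230:400]>190)[0];print(rr,len(w),(w.min()+230,w.max()+230) if len(w) else None)
q,R_=tcp_for_lip(.010,.10,16);print(q,delta(p,r,q,R_))
E
```

```text
[ 0.49872076 -0.01400782  0.18607966] [ 0.8  0.5 -2.3] 0.1592038583984131 29.965201400918886
(0.04, 0.0) [319.65917448 339.98165048]
(-0.04, 0.034) [319.40227774 284.98441183]
(-0.115, 0.095) [318.7588389  220.51816061]
195 0 None
199 0 None
203 0 None
207 0 None
211 0 None
215 0 None
219 0 None
223 0 None
227 0 None
231 0 None
235 0 None
239 0 None
243 0 None
247 0 None
251 0 None
255 0 None
259 0 None
263 0 None
267 0 None
271 0 None
[ 0.39784035 -0.26158423  0.18370299] [ 0.829 -1.578  0.016 -0.006  0.044  0.041]
```

{"op": "carry_out", "data": {
  "deltas": [
    [[0.05, -0.1, 0, 0, 0, 0, 1], [0.1, -0.2, 0, 0, 0, 0, 1], [0.15, -0.35, 0, 0, 0, 0, 1], [0.22, -0.5, 0, 0, 0, 0, 1], [0.3, -0.65, 0, 0, 0, 0, 1], [0.36, -0.75, 0, 0, 0, 0, 1], [0.41, -0.79, 0, 0, 0, 0, 1], [0.41, -0.79, 0, 0, 0, 0, 1], [0.41, -0.79, 0, 0, 0, 0, 1], [0.41, -0.79, 0, 0, 0, 0, 1]]
  ]
}}

```text
time_s: 13.1
position: [0.4494, -0.1371, 0.1844]
tcp_rot: [[-0.995, -0.097, -0.0], [-0.097, 0.995, 0.001], [0.0, 0.001, -1.0]]
force: [-0.3, -0.0, -1.7]
opening: 0.158
grasp_force: 30.0
```

{"op": "carry_out", "data": {
  "deltas": [
    [[0.05, -0.1, 0, -0.001, 0.007, 0.006, 1], [0.1, -0.2, 0, -0.002, 0.014, 0.012, 1], [0.15, -0.35, 0, -0.003, 0.021, 0.02, 1], [0.22, -0.5, 0, -0.004, 0.03, 0.028, 1], [0.3, -0.65, 0.01, -0.005, 0.037, 0.035, 1], [0.36, -0.75, 0.01, -0.006, 0.044, 0.041, 1], [0.419, -0.788, 0.016, -0.006, 0.044, 0.041, 1], [0.419, -0.788, 0.016, -0.006, 0.044, 0.041, 1], [0.419, -0.788, 0.016, -0.006, 0.044, 0.041, 1], [0.419, -0.788, 0.016, -0.006, 0.044, 0.041, 1]]
  ]
}}

```text
time_s: 13.93
position: [0.3981, -0.26, 0.1822]
tcp_rot: [[-0.949, 0.161, -0.27], [0.154, 0.987, 0.047], [0.274, 0.003, -0.962]]
force: [-0.2, 0.3, -1.5]
opening: 0.159
grasp_force: 30.0
```

```bash
python3 - <<'E'
from h import *
s,p,r=pose();print(s["time_s"],p,r.round(3).tolist(),s["joint_positions"].round(1),s["opening"])
a=cv2.resize(shot("side","s6.png")[1][230:350,250:400],(400,320),interpolation=cv2.INTER_CUBIC)
C=cam("side")
b=cv2.resize(shot("top","t6.png")[1][170:250,350:450],(400,320),interpolation=cv2.INTER_CUBIC)
cv2.imwrite("pics/c6.png",np.hstack([a,b]))
for n,q in (("lip",mw(.010,0,.10,BY,BC)),("lipL",mw(.010,.04,.10,BY,BC)),("lipR",mw(.010,-.04,.10,BY,BC)),("binFL",mw(-.044,.05,.055,BY,BC)),("binFR",mw(-.044,-.05,.055,BY,BC))):
    print(n,((proj(C,q)-[250,230])*320/120).round(1))
E
```

```text
13.9333 [ 0.39814302 -0.26000897  0.18219411] [[-0.949, 0.161, -0.27], [0.154, 0.987, 0.047], [0.274, 0.003, -0.962]] [ -41.    27.5   93.7   -8.6   72.7 -118.2] 0.1591319425403909
lip [142.4 153.9]
lipL [145.9 119.5]
lipR [138.7 190.1]
binFL [ 95.1 134.9]
binFR [ 83.1 222. ]
```

View pics/c6.png

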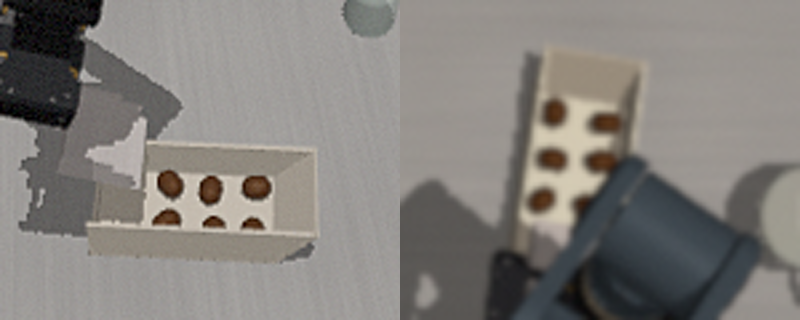

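Left panel (side view, 2.67x): lip edge runs (148,120)-(140,188), matching the prediction of (146,120)-(139,190). The bin's front-right corner is at (88,224) against a predicted (83,222). The nutmegs are undisturbed.

```bash
cat >> h.py <<'E'
def plan(lst,p0=None,r0=None,**k):
    if p0 is None: s,p0,r0=pose()
    out=[tcp_for_lip(*a,**k) for a in lst]
    for a,(q,R_) in zip(lst,out): print(np.round(delta(p0,r0,q,R_),3).tolist(),"|",a)
    return out[-1]
E
python3 - <<'E'
from h import *
C=cam("side")
for q in ((.177,-.05,.055),(.177,.05,.055),(-.044,-.05,.055)):print(q,((proj(C,mw(*q,BY,BC))-[250,230])*320/120).round(1))
e=plan([(.014,.08,16),(.014,.06,16),(.014,.045,16),(.014,.03,16),(.014,.02,16),(.014,.013,16),(.014,.007,16)])
print();e=plan([(.014+.005*i,.0065,16) for i in range(1,11)],*e)
print();e=plan([(.064+.005*i,.0065,max(2,16-2*i)) for i in range(1,11)],*e)
E
```

```text
(0.177, -0.05, 0.055) [313.9 233.6]
(0.177, 0.05, 0.055) [312.4 145.2]
(-0.044, -0.05, 0.055) [ 83.1 222. ]
[-0.058, -0.009, 0.113, 0.0, 0.0, 0.001] | (0.014, 0.08, 16)
[-0.094, -0.009, 0.242, 0.0, 0.0, 0.001] | (0.014, 0.06, 16)
[-0.122, -0.009, 0.338, 0.0, 0.0, 0.001] | (0.014, 0.045, 16)
[-0.149, -0.009, 0.434, 0.0, 0.0, 0.001] | (0.014, 0.03, 16)
[-0.167, -0.009, 0.498, 0.0, 0.0, 0.001] | (0.014, 0.02, 16)
[-0.18, -0.01, 0.543, 0.0, 0.0, 0.001] | (0.014, 0.013, 16)
[-0.191, -0.01, 0.581, 0.0, 0.0, 0.001] | (0.014, 0.007, 16)

[-0.033, -0.0, -0.006, 0.0, 0.0, 0.0] | (0.019, 0.0065, 16)
[-0.065, -0.0, -0.015, 0.0, 0.0, 0.0] | (0.024, 0.0065, 16)
[-0.097, -0.0, -0.024, 0.0, 0.0, 0.0] | (0.028999999999999998, 0.0065, 16)
[-0.129, -0.0, -0.034, 0.0, 0.0, 0.0] | (0.034, 0.0065, 16)
[-0.161, -0.0, -0.043, 0.0, 0.0, 0.0] | (0.039, 0.0065, 16)
[-0.193, -0.0, -0.052, 0.0, 0.0, 0.0] | (0.044, 0.0065, 16)
[-0.225, -0.0, -0.061, 0.0, 0.0, 0.0] | (0.049, 0.0065, 16)
[-0.257, -0.0, -0.07, 0.0, 0.0, 0.0] | (0.054, 0.0065, 16)
[-0.289, -0.0, -0.079, 0.0, 0.0, 0.0] | (0.059, 0.0065, 16)
[-0.321, -0.0, -0.089, 0.0, 0.0, 0.0] | (0.064, 0.0065, 16)

[-0.021, -0.0, 0.021, 0.0, -0.006, -0.0] | (0.069, 0.0065, 14)
[-0.043, -0.0, 0.043, 0.0, -0.011, -0.0] | (0.074, 0.0065, 12)
[-0.066, 0.0, 0.064, 0.0, -0.017, -0.0] | (0.079, 0.0065, 10)
[-0.09, -0.0, 0.086, 0.0, -0.022, -0.0] | (0.084, 0.0065, 8)
[-0.115, 0.0, 0.109, 0.0, -0.028, -0.0] | (0.089, 0.0065, 6)
[-0.142, -0.0, 0.131, 0.0, -0.033, -0.0] | (0.094, 0.0065, 4)
[-0.169, -0.0, 0.154, 0.0, -0.039, 0.0] | (0.099, 0.0065, 2)
[-0.201, -0.0, 0.145, 0.0, -0.039, 0.0] | (0.10400000000000001, 0.0065, 2)
[-0.233, -0.0, 0.136, 0.0, -0.039, 0.0] | (0.109, 0.0065, 2)
[-0.265, -0.0, 0.127, 0.0, -0.039, 0.0] | (0.114, 0.0065, 2)
```

```bash
python3 - <<'E'
from h import *
im=cv2.imread("pics/s6.png");g=cv2.cvtColor(im,cv2.COLOR_BGR2GRAY).astype(int);C=cam("side")
for c in(315,350):
    print(c,"far",list(zip(range(278,296),g[278:296,c].tolist())));print("near",list(zip(range(308,332),g[308:332,c].tolist())))
for y in(-.05,-.046,.046,.05):
    P=np.array([proj(C,mw(x,y,.055,BY,BC)) for x in np.linspace(-.04,.175,200)])
    print(y,[P[np.argmin(abs(P[:,0]-c)),1].round(1) for c in(315,350)])
# lip: bright edge
for r in (280,290,297):print(r,g[r,290:320].tolist(),)
for y in(-.04,0,.04):print(proj(C,mw(.01,y,.1,BY,BC)))
t=cv2.imread("pics/t6.png");gt=cv2.cvtColor(t,cv2.COLOR_BGR2GRAY).astype(int);Ct=cam("top")
for r in(195,200,205):print("top",r,gt[r,376:414].tolist(),[proj(Ct,mw(x,y,.055,BY,BC)).round(1).tolist() for x,y in((.10,.05),(.1,-.05),(.06,.05),(.06,-.05))])
E
```

```text
315 far [(278, 163), (279, 161), (280, 162), (281, 159), (282, 165), (283, 179), (284, 175), (285, 132), (286, 137), (287, 139), (288, 140), (289, 137), (290, 137), (291, 137), (292, 140), (293, 137), (294, 95), (295, 44)]
near [(308, 154), (309, 53), (310, 53), (311, 56), (312, 56), (313, 55), (314, 128), (315, 202), (316, 160), (317, 132), (318, 137), (319, 137), (320, 135), (321, 139), (322, 140), (323, 134), (324, 137), (325, 136), (326, 141), (327, 146), (328, 153), (329, 154), (330, 151), (331, 153)]
350 far [(278, 156), (279, 156), (280, 161), (281, 160), (282, 158), (283, 156), (284, 166), (285, 190), (286, 148), (287, 136), (288, 136), (289, 139), (290, 137), (291, 138), (292, 141), (293, 137), (294, 139), (295, 145)]
near [(308, 188), (309, 189), (310, 189), (311, 187), (312, 190), (313, 193), (314, 194), (315, 195), (316, 194), (317, 187), (318, 131), (319, 139), (320, 137), (321, 135), (322, 137), (323, 138), (324, 138), (325, 139), (326, 138), (327, 137), (328, 144), (329, 156), (330, 157), (331, 160)]
-0.05 [np.float64(315.0), np.float64(316.7)]
-0.046 [np.float64(313.5
[... 709 characters left out ...]
2, 70, 79, 111, 156, 185, 192, 192, 184, 179, 177, 173, 171, 166, 158, 155, 151, 136, 115, 98, 87, 104, 150, 161, 153, 149, 148] [[381.7, 200.9], [407.2, 205.2], [380.1, 211.1], [405.7, 215.4]]
top 200 [151, 150, 142, 115, 92, 84, 99, 141, 152, 123, 84, 61, 59, 71, 102, 153, 188, 199, 201, 193, 158, 107, 65, 49, 54, 58, 61, 57, 62, 80, 84, 94, 131, 157, 155, 150, 147, 148] [[381.7, 200.9], [407.2, 205.2], [380.1, 211.1], [405.7, 215.4]]
top 205 [151, 144, 116, 93, 85, 89, 127, 177, 196, 198, 196, 192, 193, 197, 199, 201, 201, 201, 201, 201, 202, 201, 200, 198, 197, 189, 159, 128, 115, 104, 94, 119, 159, 161, 152, 150, 151, 150] [[381.7, 200.9], [407.2, 205.2], [380.1, 211.1], [405.7, 215.4]]
```

The bin measures about 3 mm further in -y than I assumed, consistently in both views. I'm updating its pose and replanning.

```bash
sed -i 's/BC=np.array(.*);BY/BC=np.array([.4985,-.2813]);BY/' h.py; python3 - <<'E'
from h import *
e=plan([(.013,.08,16),(.013,.06,16),(.013,.045,16),(.013,.03,16),(.013,.02,16),(.013,.013,16),(.013,.007,16)])
E
```

```text
[-0.064, -0.029, 0.111, 0.0, 0.0, 0.001] | (0.013, 0.08, 16)
[-0.101, -0.029, 0.24, 0.0, 0.0, 0.001] | (0.013, 0.06, 16)
[-0.128, -0.029, 0.336, 0.0, 0.0, 0.001] | (0.013, 0.045, 16)
[-0.155, -0.029, 0.432, 0.0, 0.0, 0.001] | (0.013, 0.03, 16)
[-0.174, -0.03, 0.496, 0.0, 0.0, 0.001] | (0.013, 0.02, 16)
[-0.186, -0.03, 0.541, 0.0, 0.0, 0.001] | (0.013, 0.013, 16)
[-0.197, -0.03, 0.579, 0.0, 0.0, 0.001] | (0.013, 0.007, 16)
```

{"op": "carry_out", "data": {
  "deltas": [
    [[-0.064, -0.029, 0.111, 0, 0, 0.001, 1], [-0.101, -0.029, 0.24, 0, 0, 0.001, 1], [-0.128, -0.029, 0.336, 0, 0, 0.001, 1], [-0.155, -0.029, 0.432, 0, 0, 0.001, 1], [-0.174, -0.03, 0.496, 0, 0, 0.001, 1], [-0.186, -0.03, 0.541, 0, 0, 0.001, 1], [-0.197, -0.03, 0.575, 0, 0, 0.001, 1], [-0.197, -0.03, 0.575, 0, 0, 0.001, 1], [-0.197, -0.03, 0.575, 0, 0, 0.001, 1], [-0.197, -0.03, 0.575, 0, 0, 0.001, 1]]
  ]
}}

```text
time_s: 14.87
position: [0.4027, -0.2672, 0.0917]
tcp_rot: [[-0.948, 0.168, -0.27], [0.162, 0.986, 0.045], [0.273, -0.001, -0.962]]
force: [0.4, 0.6, -2.3]
opening: 0.154
grasp_force: 30.0
```

```bash
python3 - <<'E'
from h import *
s,p,r=pose();print(s["time_s"],p,s["force"].round(1),s["moment"].round(2),s["opening"])
e=plan([(.013+.005*i,.0065,16) for i in range(1,11)])
print();e=plan([(.063+.005*i,.0065,max(2,16-2*i)) for i in range(1,11)],*e)
E
```

```text
14.8667 [ 0.40271507 -0.26718627  0.09166455] [ 0.4  0.6 -2.3] [ 0.04 -0.2  -0.03] 0.15405544616342454
[-0.03, 0.012, 0.002, 0.0, 0.0, -0.001] | (0.018, 0.0065, 16)
[-0.062, 0.012, -0.008, 0.0, 0.0, -0.001] | (0.023, 0.0065, 16)
[-0.094, 0.012, -0.017, 0.0, 0.0, -0.001] | (0.027999999999999997, 0.0065, 16)
[-0.126, 0.012, -0.026, 0.0, 0.0, -0.001] | (0.033, 0.0065, 16)
[-0.158, 0.012, -0.035, 0.0, 0.0, -0.001] | (0.038, 0.0065, 16)
[-0.19, 0.012, -0.044, 0.0, 0.0, -0.001] | (0.043, 0.0065, 16)
[-0.223, 0.013, -0.053, 0.0, 0.0, -0.001] | (0.048, 0.0065, 16)
[-0.255, 0.013, -0.062, 0.0, 0.0, -0.001] | (0.053, 0.0065, 16)
[-0.287, 0.013, -0.071, 0.0, 0.0, -0.001] | (0.057999999999999996, 0.0065, 16)
[-0.319, 0.013, -0.08, 0.0, 0.0, -0.001] | (0.063, 0.0065, 16)

[-0.021, -0.0, 0.021, 0.0, -0.006, -0.0] | (0.068, 0.0065, 14)
[-0.043, 0.0, 0.043, 0.0, -0.011, -0.0] | (0.073, 0.0065, 12)
[-0.066, 0.0, 0.064, 0.0, -0.017, -0.0] | (0.078, 0.0065, 10)
[-0.09, 0.0, 0.086, 0.0, -0.022, -0.0] | (0.083, 0.0065, 8)
[-0.115, 0.0, 0.109, 0.0, -0.028, -0.0] | (0.088, 0.0065, 6)
[-0.142, 0.0, 0.131, 0.0, -0.033, -0.0] | (0.093, 0.0065, 4)
[-0.169, 0.0, 0.154, 0.0, -0.039, 0.0] | (0.098, 0.0065, 2)
[-0.201, 0.0, 0.145, 0.0, -0.039, 0.0] | (0.10300000000000001, 0.0065, 2)
[-0.233, 0.0, 0.136, 0.0, -0.039, 0.0] | (0.108, 0.0065, 2)
[-0.265, -0.0, 0.127, 0.0, -0.039, 0.0] | (0.113, 0.0065, 2)
```

{"op": "carry_out", "data": {
  "deltas": [
    [[-0.03, 0.012, 0, 0, 0, -0.001, 1], [-0.062, 0.012, -0.008, 0, 0, -0.001, 1], [-0.094, 0.012, -0.017, 0, 0, -0.001, 1], [-0.126, 0.012, -0.026, 0, 0, -0.001, 1], [-0.158, 0.012, -0.035, 0, 0, -0.001, 1], [-0.19, 0.012, -0.044, 0, 0, -0.001, 1], [-0.223, 0.013, -0.053, 0, 0, -0.001, 1], [-0.255, 0.013, -0.062, 0, 0, -0.001, 1], [-0.287, 0.013, -0.071, 0, 0, -0.001, 1], [-0.319, 0.013, -0.08, 0, 0, -0.001, 1]]
  ]
}}

```text
time_s: 15.7
position: [0.4516, -0.2732, 0.0894]
tcp_rot: [[-0.949, 0.162, -0.271], [0.155, 0.987, 0.046], [0.275, 0.002, -0.961]]
force: [-0.9, -0.1, -0.3]
opening: 0.159
grasp_force: 30.0
```

```bash
python3 - <<'E'
from h import *
s,p,r=pose();print(s["time_s"],p,s["force"].round(1),s["moment"].round(2),s["opening"])
e=plan([(.063+.005*i,.006,max(2,16-2*i)) for i in range(1,11)])
print();e=plan([(.113+.003*i,.0055,2) for i in range(1,11)],*e)
E
```

```text
15.7 [ 0.45160904 -0.27322675  0.08937189] [-0.9 -0.1 -0.3] [ 0.06 -0.06 -0.05] 0.1592942421793285
[-0.021, -0.002, 0.019, 0.0, -0.005, 0.0] | (0.068, 0.006, 14)
[-0.043, -0.002, 0.04, 0.0, -0.011, 0.0] | (0.073, 0.006, 12)
[-0.066, -0.002, 0.062, 0.0, -0.017, 0.0] | (0.078, 0.006, 10)
[-0.09, -0.002, 0.084, 0.0, -0.022, 0.0] | (0.083, 0.006, 8)
[-0.115, -0.002, 0.107, 0.0, -0.028, 0.0] | (0.088, 0.006, 6)
[-0.142, -0.002, 0.129, 0.0, -0.033, 0.0] | (0.093, 0.006, 4)
[-0.169, -0.003, 0.152, 0.0, -0.039, 0.0] | (0.098, 0.006, 2)
[-0.201, -0.003, 0.143, 0.0, -0.039, 0.0] | (0.10300000000000001, 0.006, 2)
[-0.233, -0.003, 0.134, 0.0, -0.039, 0.0] | (0.108, 0.006, 2)
[-0.265, -0.003, 0.125, 0.0, -0.039, 0.0] | (0.113, 0.006, 2)

[-0.02, 0.0, 0.003, 0.0, 0.0, 0.0] | (0.116, 0.0055, 2)
[-0.04, 0.0, 0.002, 0.0, 0.0, 0.0] | (0.11900000000000001, 0.0055, 2)
[-0.06, 0.0, 0.001, 0.0, 0.0, 0.0] | (0.122, 0.0055, 2)
[-0.08, 0.0, 0.001, 0.0, 0.0, 0.0] | (0.125, 0.0055, 2)
[-0.1, 0.0, -0.0, 0.0, 0.0, 0.0] | (0.128, 0.0055, 2)
[-0.12, 0.0, -0.001, 0.0, 0.0, 0.0] | (0.131, 0.0055, 2)
[-0.14, 0.0, -0.002, 0.0, 0.0, 0.0] | (0.134, 0.0055, 2)
[-0.16, 0.0, -0.002, 0.0, 0.0, 0.0] | (0.137, 0.0055, 2)
[-0.18, 0.0, -0.003, 0.0, 0.0, 0.0] | (0.14, 0.0055, 2)
[-0.2, -0.0, -0.004, 0.0, 0.0, 0.0] | (0.14300000000000002, 0.0055, 2)
```

{"op": "carry_out", "data": {
  "deltas": [
    [[-0.021, -0.002, 0.019, 0, -0.005, 0, 1], [-0.043, -0.002, 0.04, 0, -0.011, 0, 1], [-0.066, -0.002, 0.062, 0, -0.017, 0, 1], [-0.09, -0.002, 0.084, 0, -0.022, 0, 1], [-0.115, -0.002, 0.107, 0, -0.028, 0, 1], [-0.142, -0.002, 0.129, 0, -0.033, 0, 1], [-0.169, -0.003, 0.152, 0, -0.039, 0, 1], [-0.201, -0.003, 0.143, 0, -0.039, 0, 1], [-0.233, -0.003, 0.134, 0, -0.039, 0, 1], [-0.265, -0.003, 0.125, 0, -0.039, 0, 1]]
  ]
}}

```text
time_s: 16.53
position: [0.4849, -0.2796, 0.0608]
tcp_rot: [[-0.986, 0.162, -0.032], [0.162, 0.987, 0.006], [0.033, 0.001, -0.999]]
force: [-0.4, -0.1, -1.1]
opening: 0.162
grasp_force: 30.0
```

```bash
cat >> h.py <<'E'
def brown(n,fn,box):
    C,im=shot(n,fn);h=cv2.cvtColor(im,cv2.COLOR_BGR2HSV)
    m=cv2.inRange(h,(0,110,15),(22,255,140));x0,x1,y0,y1=box;k=np.zeros_like(m);k[y0:y1,x0:x1]=m[y0:y1,x0:x1]
    N,L,S,c=cv2.connectedComponentsWithStats(k)
    for i in range(1,N):
        if S[i][4]>8: print("blob",c[i].round(1),"area",S[i][4],"bbox",S[i][:4].tolist())
    return C,im
E
python3 - <<'E'
from h import *
s,p,r=pose();print(s["time_s"],p,s["force"].round(1),s["moment"].round(2),s["opening"])
C,im=brown("side","s7.png",(270,390,260,330))
for x in(.03,.07,.11,.15):print(x,[proj(C,mw(x,y,.016,BY,BC)).round(1).tolist() for y in(-.02,.02)])
e=plan([(.113+.003*i,.0055,2) for i in range(1,6)]+[(.128+.002*i,.0055,2) for i in range(1,6)])
E
```

```text
16.5333 [ 0.48486313 -0.27955223  0.06075504] [-0.4 -0.1 -1.1] [ 0.05  0.16 -0.03] 0.16172790645865745
blob [306.4 287. ] area 10 bbox [304, 286, 5, 4]
blob [344.6 305. ] area 344 bbox [331, 293, 25, 23]
0.03 [[311.8, 313.4], [312.9, 300.3]]
0.07 [[326.9, 314.2], [327.6, 301.1]]
0.11 [[341.9, 314.9], [342.3, 301.8]]
0.15 [[357.1, 315.7], [357.1, 302.5]]
[-0.004, 0.006, 0.006, -0.0, 0.001, 0.0] | (0.116, 0.0055, 2)
[-0.024, 0.006, 0.006, -0.0, 0.001, 0.0] | (0.11900000000000001, 0.0055, 2)
[-0.044, 0.006, 0.005, -0.0, 0.001, 0.0] | (0.122, 0.0055, 2)
[-0.064, 0.006, 0.005, -0.0, 0.001, 0.0] | (0.125, 0.0055, 2)
[-0.084, 0.006, 0.004, -0.0, 0.001, 0.0] | (0.128, 0.0055, 2)
[-0.097, 0.006, 0.004, -0.0, 0.001, 0.0] | (0.13, 0.0055, 2)
[-0.11, 0.006, 0.003, -0.0, 0.001, 0.0] | (0.132, 0.0055, 2)
[-0.124, 0.006, 0.003, -0.0, 0.001, 0.0] | (0.134, 0.0055, 2)
[-0.137, 0.006, 0.002, -0.0, 0.001, 0.0] | (0.136, 0.0055, 2)
[-0.15, 0.006, 0.002, -0.0, 0.001, 0.0] | (0.138, 0.0055, 2)
```

{"op": "carry_out", "data": {
  "deltas": [
    [[-0.004, 0.006, 0.006, 0, 0.001, 0, 1], [-0.024, 0.006, 0.006, 0, 0.001, 0, 1], [-0.044, 0.006, 0.005, 0, 0.001, 0, 1], [-0.064, 0.006, 0.005, 0, 0.001, 0, 1], [-0.084, 0.006, 0.004, 0, 0.001, 0, 1], [-0.097, 0.006, 0.004, 0, 0.001, 0, 1], [-0.11, 0.006, 0.003, 0, 0.001, 0, 1], [-0.115, 0.006, 0.003, 0, 0.001, 0, 1], [-0.115, 0.006, 0.003, 0, 0.001, 0, 1], [-0.115, 0.006, 0.003, 0, 0.001, 0, 1]]
  ]
}}

```text
time_s: 17.42
position: [0.4996, -0.2799, 0.0594]
tcp_rot: [[-0.986, 0.161, -0.042], [0.161, 0.987, 0.01], [0.043, 0.003, -0.999]]
force: [-3.9, 1.3, 1.8]
opening: 0.159
grasp_force: 30.0
```

```bash
python3 - <<'E'
from h import *
s,p,r=pose();print(s["time_s"],p,s["force"].round(1),s["moment"].round(2),s["opening"])
C,im=brown("side","s8.png",(270,390,260,330))
L=[]
for th in(2,-1,-3,-5,-8,-11,-14,-17,-20,-22):
    z=max(.0055,.007+.08*np.sin(np.radians(-th)));L.append((round(min(.132,1)+.7*max(0,z-.006),4),round(z,4),th))
e=plan(L)
E
```

```text
17.4167 [ 0.49956258 -0.27989933  0.05944239] [-3.9  1.3  1.8] [0.35 0.75 0.24] 0.1591407613877751
blob [313.3 287.2] area 10 bbox [311, 286, 5, 4]
blob [345.  305.1] area 356 bbox [330, 293, 26, 23]
[-0.024, -0.01, -0.005, 0.0, -0.001, 0.0] | (0.132, 0.0055, 2)
[-0.019, -0.01, 0.021, 0.0, -0.01, 0.0] | (np.float64(0.1337), np.float64(0.0084), -1)
[-0.021, -0.01, 0.033, 0.0, -0.015, 0.0] | (np.float64(0.1356), np.float64(0.0112), -3)
[-0.026, -0.01, 0.045, 0.0, -0.021, 0.0] | (np.float64(0.1376), np.float64(0.014), -5)
[-0.034, -0.01, 0.064, 0.0, -0.029, 0.0] | (np.float64(0.1405), np.float64(0.0181), -8)
[-0.044, -0.01, 0.083, 0.0, -0.037, 0.0] | (np.float64(0.1434), np.float64(0.0223), -11)
[-0.056, -0.011, 0.103, 0.0, -0.046, 0.0] | (np.float64(0.1462), np.float64(0.0264), -14)
[-0.072, -0.011, 0.124, 0.0, -0.054, 0.0] | (np.float64(0.1491), np.float64(0.0304), -17)
[-0.089, -0.011, 0.145, 0.001, -0.062, 0.0] | (np.float64(0.1519), np.float64(0.0344), -20)
[-0.102, -0.011, 0.159, 0.001, -0.068, 0.0] | (np.float64(0.1537), np.float64(0.037), -22)
```

{"op": "carry_out", "data": {
  "deltas": [
    [[-0.02, -0.01, 0.005, 0, -0.004, 0, 1], [-0.019, -0.01, 0.021, 0, -0.01, 0, 1], [-0.021, -0.01, 0.033, 0, -0.015, 0, 1], [-0.026, -0.01, 0.045, 0, -0.021, 0, 1], [-0.034, -0.01, 0.064, 0, -0.029, 0, 1], [-0.044, -0.01, 0.083, 0, -0.037, 0, 1], [-0.056, -0.011, 0.103, 0, -0.046, 0, 1], [-0.072, -0.011, 0.124, 0, -0.054, 0, 1], [-0.089, -0.011, 0.145, 0.001, -0.062, 0, 1], [-0.102, -0.011, 0.155, 0.001, -0.068, 0, 1]]
  ]
}}

```text
time_s: 18.3
position: [0.5197, -0.285, 0.0408]
tcp_rot: [[-0.919, 0.177, 0.352], [0.164, 0.984, -0.067], [-0.359, -0.004, -0.933]]
force: [-1.0, 0.6, -3.0]
opening: 0.155
grasp_force: 30.0
```

```bash
python3 - <<'E'
from h import *
s,p,r=pose();print(s["time_s"],p,r[:,2].round(3),s["force"].round(1),s["moment"].round(2),s["opening"],s["joint_positions"].round(1))
C,im=brown("side","s9.png",(270,390,250,330))
L=[(.152,.042,-22),(.149,.048,-22),(.145,.055,-22),(.14,.064,-22),(.135,.075,-22),(.13,.088,-22),(.13,.102,-22),(.13,.118,-22),(.13,.134,-22),(.13,.15,-22)]
e=plan(L)
E
```

```text
18.3 [ 0.51969831 -0.28501084  0.04076937] [ 0.352 -0.067 -0.933] [-1.   0.6 -3. ] [ 0.18  0.53 -0.  ] 0.15461874290419916 [ -46.3   37.9  110.4   40.8   18.6 -163.6]
blob [301.4 277.9] area 31 bbox [298, 272, 10, 17]
blob [302.2 290.4] area 12 bbox [299, 289, 7, 5]
blob [353.9 301.6] area 220 bbox [345, 291, 18, 24]
blob [335.7 297.9] area 71 bbox [332, 293, 8, 11]
blob [338.5 309.9] area 107 bbox [331, 306, 17, 9]
[0.072, 0.005, -0.011, -0.002, -0.002, -0.001] | (0.152, 0.042, -22)
[0.076, 0.004, -0.055, -0.002, -0.002, -0.001] | (0.149, 0.048, -22)
[0.084, 0.004, -0.108, -0.002, -0.002, -0.001] | (0.145, 0.055, -22)
[0.093, 0.003, -0.176, -0.002, -0.002, -0.001] | (0.14, 0.064, -22)
[0.098, 0.002, -0.257, -0.002, -0.002, -0.001] | (0.135, 0.075, -22)
[0.098, 0.001, -0.35, -0.002, -0.002, -0.001] | (0.13, 0.088, -22)
[0.064, 0.001, -0.437, -0.002, -0.002, -0.001] | (0.13, 0.102, -22)
[0.025, -0.0, -0.536, -0.002, -0.002, -0.001] | (0.13, 0.118, -22)
[-0.013, -0.001, -0.636, -0.002, -0.002, -0.001] | (0.13, 0.134, -22)
[-0.052, -0.001, -0.735, -0.002, -0.002, -0.001] | (0.13, 0.15, -22)
```

```bash
python3 - <<'E'
from h import *
L=[(.160,.044,-21),(.157,.049,-20),(.153,.055,-19),(.148,.062,-18),(.143,.07,-17),(.138,.08,-16),(.135,.091,-16),(.132,.103,-16),(.13,.116,-16),(.13,.13,-16)]
e=plan(L)
E
```

```text
[0.012, 0.005, -0.019, -0.002, 0.001, -0.001] | (0.16, 0.044, -21)
[0.012, 0.005, -0.072, -0.002, 0.003, -0.001] | (0.157, 0.049, -20)
[0.016, 0.004, -0.134, -0.002, 0.006, -0.001] | (0.153, 0.055, -19)
[0.024, 0.003, -0.204, -0.002, 0.009, -0.001] | (0.148, 0.062, -18)
[0.029, 0.002, -0.281, -0.002, 0.012, -0.001] | (0.143, 0.07, -17)
[0.029, 0.002, -0.37, -0.002, 0.015, -0.001] | (0.138, 0.08, -16)
[0.021, 0.001, -0.445, -0.002, 0.015, -0.001] | (0.135, 0.091, -16)
[0.011, 0.0, -0.527, -0.002, 0.015, -0.001] | (0.132, 0.103, -16)
[-0.008, -0.001, -0.613, -0.002, 0.015, -0.001] | (0.13, 0.116, -16)
[-0.042, -0.001, -0.7, -0.002, 0.015, -0.001] | (0.13, 0.13, -16)
```

{"op": "carry_out", "data": {
  "deltas": [
    [[0.005, 0, -0.03, 0, 0.002, 0, 1], [0.008, 0, -0.08, 0, 0.004, 0, 1], [0.012, 0, -0.14, 0, 0.006, 0, 1], [0.018, 0, -0.21, 0, 0.009, 0, 1], [0.024, 0, -0.29, 0, 0.012, 0, 1], [0.026, 0, -0.37, 0, 0.015, 0, 1], [0.021, 0, -0.45, 0, 0.015, 0, 1], [0.011, 0, -0.53, 0, 0.015, 0, 1], [-0.008, 0, -0.62, 0, 0.015, 0, 1], [-0.042, 0, -0.7, 0, 0.015, 0, 1]]
  ]
}}

```text
time_s: 19.18
position: [0.4902, -0.2793, 0.1436]
tcp_rot: [[-0.949, 0.168, 0.266], [0.16, 0.986, -0.053], [-0.271, -0.008, -0.962]]
force: [0.4, -1.0, -2.1]
opening: 0.159
grasp_force: 30.0
```

```bash
python3 - <<'E'
from h import *
s,p,r=pose();print(s["time_s"],p,r[:,2].round(3),s["force"].round(1),s["moment"].round(2),s["opening"],s["joint_positions"].round(1))
C,im=brown("side","s10.png",(250,390,210,330))
_,t=brown("top","t10.png",(370,420,170,250))
a=cv2.resize(im[210:330,250:400],(400,320),interpolation=cv2.INTER_CUBIC)
b=cv2.resize(t[165:245,350:450],(400,320),interpolation=cv2.INTER_CUBIC)
cv2.imwrite("pics/c10.png",np.hstack([a,b]))
E
```

```text
19.1833 [ 0.49016291 -0.27929595  0.1436212 ] [ 0.266 -0.053 -0.962] [ 0.4 -1.  -2.1] [ 0.09  0.42 -0.06] 0.1588845927914854 [ -46.4   25.6  106.5   15.5   35.9 -138.4]
blob [294.9 246.1] area 13 bbox [292, 245, 7, 4]
blob [289.1 256.6] area 14 bbox [288, 251, 3, 12]
blob [291.8 263.6] area 13 bbox [289, 262, 7, 5]
blob [333.2 281.2] area 434 bbox [319, 270, 29, 23]
blob [398.9 204.9] area 167 bbox [390, 196, 19, 19]
```

The side blob (333,281) has an area of 434 px, about 5 or 6 nutmegs, all lifted in the bowl. I'm carrying it at a steady tilt towards the mill.

{"op": "carry_out", "data": {
  "deltas": [
    [[-0.01, 0.02, -0.03, 0, 0, 0, 1], [-0.02, 0.05, -0.08, 0, 0, 0, 1], [-0.035, 0.09, -0.14, 0, 0, 0, 1], [-0.055, 0.15, -0.22, 0, 0, 0, 1], [-0.075, 0.21, -0.3, 0, 0, 0, 1], [-0.095, 0.27, -0.38, 0, 0, 0, 1], [-0.115, 0.33, -0.46, 0, 0, 0, 1], [-0.135, 0.39, -0.54, 0, 0, 0, 1], [-0.155, 0.46, -0.62, 0, 0, 0, 1], [-0.17, 0.53, -0.69, 0, 0, 0, 1]]
  ]
}}

```text
time_s: 20.12
position: [0.5003, -0.1983, 0.2496]
tcp_rot: [[-0.949, 0.168, 0.266], [0.16, 0.986, -0.052], [-0.271, -0.007, -0.963]]
force: [-0.2, 0.6, -1.7]
opening: 0.156
grasp_force: 30.0
```

{"op": "carry_out", "data": {
  "deltas": [
    [[0, 0.08, -0.04, 0, 0, 0, 1], [0.01, 0.17, -0.07, 0, 0, 0, 1], [0.02, 0.26, -0.09, 0, 0, 0, 1], [0.03, 0.36, -0.11, 0, 0, 0, 1], [0.04, 0.46, -0.13, 0, 0, 0, 1], [0.05, 0.55, -0.15, 0, 0, 0, 1], [0.065, 0.64, -0.17, 0, 0, 0, 1], [0.075, 0.74, -0.19, 0, 0, 0, 1], [0.085, 0.83, -0.215, 0, 0, 0, 1], [0.095, 0.92, -0.24, 0, 0, 0, 1]]
  ]
}}

```text
time_s: 20.95
position: [0.4997, -0.0576, 0.2786]
tcp_rot: [[-0.95, 0.168, 0.265], [0.16, 0.986, -0.051], [-0.27, -0.006, -0.963]]
force: [0.4, -0.2, -2.0]
opening: 0.161
grasp_force: 30.0
```

{"op": "carry_out", "data": {
  "deltas": [
    [[0.02, 0.09, -0.02, 0, 0, 0, 1], [0.045, 0.18, -0.035, 0, 0, 0, 1], [0.07, 0.27, -0.05, 0, 0, 0, 1], [0.1, 0.36, -0.065, 0, 0, 0, 1], [0.13, 0.45, -0.08, 0, 0, 0, 1], [0.155, 0.54, -0.095, 0, 0, 0, 1], [0.18, 0.63, -0.11, 0, 0, 0, 1], [0.205, 0.72, -0.125, 0, 0, 0, 1], [0.23, 0.81, -0.14, 0, 0, 0, 1], [0.26, 0.88, -0.15, 0, 0, 0, 1]]
  ]
}}

```text
time_s: 21.78
position: [0.4789, 0.0799, 0.2889]
tcp_rot: [[-0.949, 0.168, 0.265], [0.16, 0.986, -0.051], [-0.27, -0.006, -0.963]]
force: [-0.1, 0.8, -2.4]
opening: 0.159
grasp_force: 30.0
```

```bash
python3 - <<'E'
from h import *
s,p,r=pose();print(s["time_s"],p,r[:,2].round(3),s["force"].round(1),s["moment"].round(2),s["opening"],s["joint_positions"].round(1))
C,im=brown("side","s11.png",(150,390,100,250))
print("bin:");brown("side","s11b.png",(250,390,250,330))
for a in [(-.03,.20,-16),(-.025,.185,-16),(-.02,.172,50)]:
    q,R_=tcp_for_lip(*a,yaw=MY,c=MC);print(a,q.round(3),delta(p,r,q,R_))
E
```

```text
21.7833 [0.47888357 0.07985564 0.28891318] [ 0.265 -0.051 -0.963] [-0.1  0.8 -2.4] [0.1  0.43 0.02] 0.1588375154721914 [ -2.1   6.9 105.6  -3.   52.  -81. ]
blob [277. 108.] area 41 bbox [273, 100, 10, 17]
blob [377.2 125.3] area 1285 bbox [358, 100, 32, 59]
blob [278.4 119.1] area 14 bbox [276, 117, 5, 6]
blob [315.4 145.7] area 246 bbox [302, 139, 25, 14]
bin:
(-0.03, 0.2, -16) [0.332 0.297 0.212] [ 1.298e+00  1.263e+00  1.570e-01 -4.000e-03 -1.000e-03 -1.100e-02]
(-0.025, 0.185, -16) [0.337 0.296 0.197] [ 1.293e+00  1.266e+00  2.630e-01 -4.000e-03 -1.000e-03 -1.100e-02]
(-0.02, 0.172, 50) [0.435 0.287 0.303] [ 0.473  1.312 -0.24   0.003  0.182 -0.013]
```

Nutmeg blob still in the bowl at (315,146), and no brown left in the bin. I'm backing off in x first to clear the raised cover, then moving over the hopper.

{"op": "carry_out", "data": {
  "deltas": [
    [[0.05, 0.06, -0.01, 0, 0, 0, 1], [0.13, 0.09, -0.035, 0, 0, 0, 1], [0.22, 0.11, -0.06, 0, 0, 0, 1], [0.31, 0.13, -0.085, 0, 0, 0, 1], [0.41, 0.15, -0.115, 0, 0, 0, 1], [0.51, 0.17, -0.14, 0, 0, 0, 1], [0.61, 0.19, -0.17, 0, 0, 0, 1], [0.71, 0.215, -0.2, 0, 0, 0, 1], [0.81, 0.24, -0.23, 0, 0, 0, 1], [0.887, 0.27, -0.25, 0, 0, 0, 1]]
  ]
}}

```text
time_s: 22.72
position: [0.3477, 0.1418, 0.2884]
tcp_rot: [[-0.949, 0.168, 0.265], [0.16, 0.986, -0.052], [-0.27, -0.007, -0.963]]
force: [0.9, 0.8, -2.3]
opening: 0.156
grasp_force: 30.0
```

{"op": "carry_out", "data": {
  "deltas": [
    [[0.05, 0.06, 0.02, 0, 0, 0, 1], [0.1, 0.15, 0.06, 0, 0, 0, 1], [0.15, 0.25, 0.11, 0, 0, -0.001, 1], [0.2, 0.36, 0.17, -0.001, 0, -0.002, 1], [0.24, 0.48, 0.23, -0.001, 0, -0.004, 1], [0.28, 0.6, 0.29, -0.002, 0, -0.006, 1], [0.32, 0.72, 0.35, -0.003, 0, -0.008, 1], [0.36, 0.83, 0.41, -0.003, -0.001, -0.009, 1], [0.39, 0.93, 0.47, -0.004, -0.001, -0.01, 1], [0.406, 0.996, 0.5, -0.004, -0.001, -0.011, 1]]
  ]
}}

```text
time_s: 23.55
position: [0.3363, 0.2956, 0.1981]
tcp_rot: [[-0.957, 0.094, 0.274], [0.09, 0.996, -0.028], [-0.276, -0.002, -0.961]]
force: [0.3, -0.1, -1.8]
opening: 0.156
grasp_force: 30.0
```

```bash
python3 - <<'E'
from h import *
s,p,r=pose();print(s["time_s"],p,r[:,2].round(3),s["force"].round(1),s["moment"].round(2),s["joint_positions"].round(1))
C,im=brown("side","s12.png",(230,330,80,200))
cv2.imwrite("pics/c12.png",cv2.resize(im[70:220,200:400],(800,600),interpolation=cv2.INTER_CUBIC))
for q in((-.025,.04,.187),(-.025,-.04,.187),(-.048,-.048,.165),(.048,-.048,.165),(-.048,.048,.165)):print(q,proj(C,mw(*q)).round(1))
g=cv2.cvtColor(im,cv2.COLOR_BGR2GRAY)
e=plan([(-.025,.184,-12),(-.024,.183,-8),(-.023,.182,-4),(-.022,.181,0),(-.021,.18,4),(-.02,.179,8),(-.02,.178,12),(-.02,.177,16),(-.02,.176,20),(-.02,.175,24)],yaw=MY,c=MC)
print();e=plan([(-.02,.174,24+4*i) for i in range(1,8)],*e,yaw=MY,c=MC)
E
```

```text
23.55 [0.33630379 0.29557713 0.19811008] [ 0.274 -0.028 -0.961] [ 0.3 -0.1 -1.8] [ 0.05  0.53 -0.  ] [ 34.5  13.9 114.7 -16.1  40.1 -38.8]
blob [260.   81.8] area 229 bbox [237, 80, 53, 6]
blob [233.2  96.3] area 12 bbox [231, 95, 5, 4]
blob [231.9 106.4] area 11 bbox [230, 104, 4, 6]
blob [266.8 128.2] area 173 bbox [256, 122, 21, 13]
(-0.025, 0.04, 0.187) [280.5 123. ]
(-0.025, -0.04, 0.187) [279.2 137.5]
(-0.048, -0.048, 0.165) [272.5 144.4]
(0.048, -0.048, 0.165) [301.9 144.2]
(-0.048, 0.048, 0.165) [274.3 127. ]
[-0.023, -0.004, -0.049, -0.0, 0.011, -0.0] | (-0.025, 0.184, -12)
[-0.057, -0.004, -0.099, -0.0, 0.022, -0.0] | (-0.024, 0.183, -8)
[-0.095, -0.004, -0.145, -0.0, 0.033, -0.0] | (-0.023, 0.182, -4)
[-0.137, -0.004, -0.19, -0.0, 0.045, -0.0] | (-0.022, 0.181, 0)
[-0.182, -0.004, -0.232, -0.0, 0.056, -0.0] | (-0.021, 0.18, 4)
[-0.231, -0.004, -0.271, -0.0, 0.067, -0.0] | (-0.02, 0.179, 8)
[-0.277, -0.004, -0.308, -0.0, 0.078, -0.0] | (-0.02, 0.178, 12)
[-0.325, -0.004, -0.342, -0.0, 0.089, -0.0] | (-0.02, 0.177, 16)
[-0.376, -0.004, -0.372, -0.0, 0.1, -0.0] | (-0.02, 0.176, 20)
[-0.43, -0.004, -0.399, -0.0, 0.111, -0.0] | (-0.02, 0.175, 24)

[-0.028, 0.0, -0.053, 0.0, 0.011, -0.0] | (-0.02, 0.174, 28)
[-0.057, 0.0, -0.111, -0.0, 0.022, 0.0] | (-0.02, 0.174, 32)
[-0.091, 0.0, -0.166, 0.0, 0.033, 0.0] | (-0.02, 0.174, 36)
[-0.128, 0.0, -0.219, 0.0, 0.044, 0.0] | (-0.02, 0.174, 40)
[-0.169, 0.0, -0.269, -0.0, 0.056, -0.0] | (-0.02, 0.174, 44)
[-0.213, 0.0, -0.316, -0.0, 0.067, 0.0] | (-0.02, 0.174, 48)
[-0.26, 0.0, -0.36, 0.0, 0.078, 0.0] | (-0.02, 0.174, 52)
```

{"op": "carry_out", "data": {
  "deltas": [
    [[-0.025, -0.004, -0.049, 0, 0.011, 0, 1], [-0.062, -0.004, -0.098, 0, 0.022, 0, 1], [-0.105, -0.004, -0.143, 0, 0.033, 0, 1], [-0.152, -0.004, -0.186, 0, 0.045, 0, 1], [-0.202, -0.004, -0.227, 0, 0.056, 0, 1], [-0.256, -0.004, -0.265, 0, 0.067, 0, 1], [-0.307, -0.004, -0.3, 0, 0.078, 0, 1], [-0.36, -0.004, -0.333, 0, 0.089, 0, 1], [-0.414, -0.004, -0.362, 0, 0.1, 0, 1], [-0.47, -0.004, -0.388, 0, 0.111, 0, 1]]
  ]
}}

```text
time_s: 24.43
position: [0.3898, 0.2886, 0.2757]
tcp_rot: [[-0.91, 0.096, -0.403], [0.088, 0.995, 0.038], [0.405, -0.001, -0.914]]
force: [0.4, 0.0, -1.5]
opening: 0.153
grasp_force: 30.0
```

{"op": "carry_out", "data": {
  "deltas": [
    [[-0.028, 0, -0.055, 0, 0.011, 0, 1], [-0.057, 0, -0.111, 0, 0.022, 0, 1], [-0.091, 0, -0.166, 0, 0.033, 0, 1], [-0.128, 0, -0.219, 0, 0.044, 0, 1], [-0.169, 0, -0.269, 0, 0.056, 0, 1], [-0.213, 0, -0.316, 0, 0.067, 0, 1], [-0.26, 0, -0.36, 0, 0.078, 0, 1], [-0.26, 0, -0.36, 0, 0.078, 0, 1], [-0.26, 0, -0.36, 0, 0.078, 0, 1], [-0.26, 0, -0.36, 0, 0.078, 0, 1]]
  ]
}}

```text
time_s: 25.27
position: [0.446, 0.2836, 0.3083]
tcp_rot: [[-0.615, 0.096, -0.783], [0.06, 0.995, 0.074], [0.787, -0.002, -0.618]]
force: [-0.0, 0.5, -1.3]
opening: 0.157
grasp_force: 30.0
```

```bash
python3 - <<'E'
from h import *
s,p,r=pose();print(s["time_s"],p,r[:,2].round(3),s["force"].round(1),s["moment"].round(2),s["joint_positions"].round(1))
C,im=brown("side","s13.png",(200,345,100,330))
for q in((0,-.02,.115),(0,.03,.115)):print(q,proj(C,mw(*q)).round(1))
brown("top","t13.png",(200,420,150,260))
E
```

```text
25.2667 [0.4459848  0.28359162 0.30826576] [-0.783  0.074 -0.618] [-0.   0.5 -1.3] [-0.01 -0.65 -0.05] [ 11.8  41.2  63.   16.5 125.2 -69.4]
blob [297.4 139.5] area 63 bbox [293, 135, 9, 10]
(0, -0.02, 0.115) [288.3 150.9]
(0, 0.03, 0.115) [288.9 141.8]
```

```bash
python3 - <<'E'
from h import *
k=dict(yaw=MY,c=MC)
e=plan([(-.014,.178,56),(-.014,.180,60),(-.014,.182,63)],**k)
print();e=plan([(-.016,.19,58),(-.02,.20,52),(-.025,.21,46),(-.035,.22,40),(-.045,.23,34),(-.055,.235,28),(-.065,.24,22),(-.075,.24,16),(-.085,.24,10),(-.095,.24,4)],*e,**k)
E
```

```text
[-0.016, 0.014, -0.065, 0.0, 0.012, -0.0] | (-0.014, 0.178, 56)
[-0.035, 0.014, -0.131, 0.0, 0.023, -0.0] | (-0.014, 0.18, 60)
[-0.049, 0.014, -0.18, 0.0, 0.031, -0.0] | (-0.014, 0.182, 63)

[0.079, 0.0, 0.064, -0.0, -0.014, -0.0] | (-0.016, 0.19, 58)
[0.173, 0.0, 0.152, -0.0, -0.031, -0.0] | (-0.02, 0.2, 52)
[0.259, 0.0, 0.247, 0.0, -0.047, 0.0] | (-0.025, 0.21, 46)
[0.351, 0.0, 0.373, -0.0, -0.064, -0.0] | (-0.035, 0.22, 40)
[0.432, 0.0, 0.499, -0.0, -0.081, -0.0] | (-0.045, 0.23, 34)
[0.474, 0.0, 0.638, 0.0, -0.097, -0.0] | (-0.055, 0.235, 28)
[0.506, -0.0, 0.775, -0.0, -0.114, -0.0] | (-0.065, 0.24, 22)
[0.499, -0.0, 0.923, -0.0, -0.131, -0.0] | (-0.075, 0.24, 16)
[0.482, 0.0, 1.067, -0.0, -0.147, 0.0] | (-0.085, 0.24, 10)
[0.457, 0.0, 1.206, -0.0, -0.164, -0.0] | (-0.095, 0.24, 4)
```

{"op": "carry_out", "data": {
  "deltas": [
    [[-0.016, 0.01, -0.065, 0, 0.012, 0, 1], [-0.035, 0.01, -0.131, 0, 0.023, 0, 1], [-0.049, 0.01, -0.18, 0, 0.031, 0, 1], [-0.049, 0.01, -0.21, 0, 0.031, 0, 1], [-0.049, 0.01, -0.17, 0, 0.031, 0, 1], [-0.049, 0.01, -0.21, 0, 0.031, 0, 1], [-0.049, 0.01, -0.18, 0, 0.031, 0, 1], [-0.049, 0.01, -0.18, 0, 0.031, 0, 1], [-0.049, 0.01, -0.18, 0, 0.031, 0, 1], [-0.049, 0.01, -0.18, 0, 0.031, 0, 1]]
  ]
}}

```text
time_s: 26.2
position: [0.4717, 0.2829, 0.3192]
tcp_rot: [[-0.45, 0.095, -0.888], [0.044, 0.995, 0.084], [0.892, -0.001, -0.453]]
force: [-0.1, 0.2, -1.6]
opening: 0.162
grasp_force: 30.0
```

{"op": "carry_out", "data": {
  "deltas": [
    [[0.079, 0, 0.064, 0, -0.014, 0, 1], [0.173, 0, 0.152, 0, -0.031, 0, 1], [0.259, 0, 0.247, 0, -0.047, 0, 1], [0.351, 0, 0.373, 0, -0.064, 0, 1], [0.432, 0, 0.499, 0, -0.081, 0, 1], [0.474, 0, 0.638, 0, -0.097, 0, 1], [0.506, 0, 0.775, 0, -0.114, 0, 1], [0.499, 0, 0.92, 0, -0.131, 0, 1], [0.499, 0, 0.92, 0, -0.131, 0, 1], [0.499, 0, 0.92, 0, -0.131, 0, 1]]
  ]
}}

```text
time_s: 27.03
position: [0.3116, 0.2973, 0.3238]
tcp_rot: [[-0.957, 0.093, -0.276], [0.09, 0.996, 0.024], [0.277, -0.002, -0.961]]
force: [0.7, 0.2, -1.3]
opening: 0.155
grasp_force: 30.0
```

```bash
python3 - <<'E'
from h import *
s,p,r=pose();print(s["time_s"],p,r[:,2].round(3),s["force"].round(1),s["moment"].round(2),s["joint_positions"].round(1))
print("side");C,im=brown("side","s14.png",(150,345,100,330))
print("top");Ct,t=brown("top","t14.png",(130,450,165,300))
print(proj(Ct,mw(0,0,.115)))
q,R_=tcp_for_lip(-.10,.24,0,yaw=MY,c=MC);print(delta(p,r,q,R_),q)
E
```

```text
27.0333 [0.31161746 0.29731199 0.3237899 ] [-0.276  0.024 -0.961] [ 0.7  0.2 -1.3] [ 0.05 -0.27 -0.01] [ 22.8  13.1  91.7   7.4  89.5 -62.8]
side
blob [297.3 139.4] area 64 bbox [293, 135, 9, 9]
top
blob [243.2 219.2] area 106 bbox [232, 216, 23, 9]
blob [244.2 233.4] area 24 bbox [242, 231, 6, 6]
[242.45952144 227.33472336]
[ 0.198  0.008  0.292 -0.    -0.045 -0.   ] [0.27118033 0.30218058 0.29      ]
```

{"op": "carry_out", "data": {
  "deltas": [
    [[-0.02, -0.1, -0.01, 0, -0.005, 0, 1], [-0.06, -0.25, -0.02, 0, -0.01, 0, 1], [-0.12, -0.4, -0.04, 0, -0.02, 0, 1], [-0.2, -0.55, -0.06, 0, -0.03, 0, 1], [-0.28, -0.7, -0.08, 0, -0.04, 0, 1], [-0.35, -0.85, -0.1, 0, -0.045, 0, 1], [-0.41, -0.965, -0.116, 0, -0.045, 0, 1], [-0.41, -0.965, -0.116, 0, -0.045, 0, 1], [-0.41, -0.965, -0.116, 0, -0.045, 0, 1], [-0.41, -0.965, -0.116, 0, -0.045, 0, 1]]
  ]
}}

```text
time_s: 27.97
position: [0.3666, 0.1475, 0.3231]
tcp_rot: [[-0.995, 0.097, 0.003], [0.097, 0.995, -0.001], [-0.003, -0.001, -1.0]]
force: [0.5, 0.8, -2.2]
opening: 0.158
grasp_force: 30.0
```

```bash
python3 - <<'E'
from h import *
s,p,r=pose();print(s["time_s"],p,r[:,2].round(3),s["force"].round(1))
print(delta(p,r,(.4992,-.0142,.20),rot(5.6)))
Ct,t=brown("top","t15.png",(130,450,165,300))
cv2.imwrite("pics/c15.png",cv2.resize(t[190:260,205:305],(800,560),interpolation=cv2.INTER_CUBIC))
C,im=brown("side","s15.png",(150,345,100,330))
E
```

```text
27.9667 [0.36658689 0.1475432  0.3230686 ] [ 0.003 -0.001 -1.   ] [ 0.5  0.8 -2.2]
[-0.983 -0.986  0.824 -0.     0.    -0.031]
blob [243.1 219.1] area 103 bbox [232, 216, 23, 9]
blob [244.2 233.4] area 24 bbox [242, 231, 6, 6]
blob [297.4 139.5] area 63 bbox [293, 135, 9, 9]
```

View pics/c15.png

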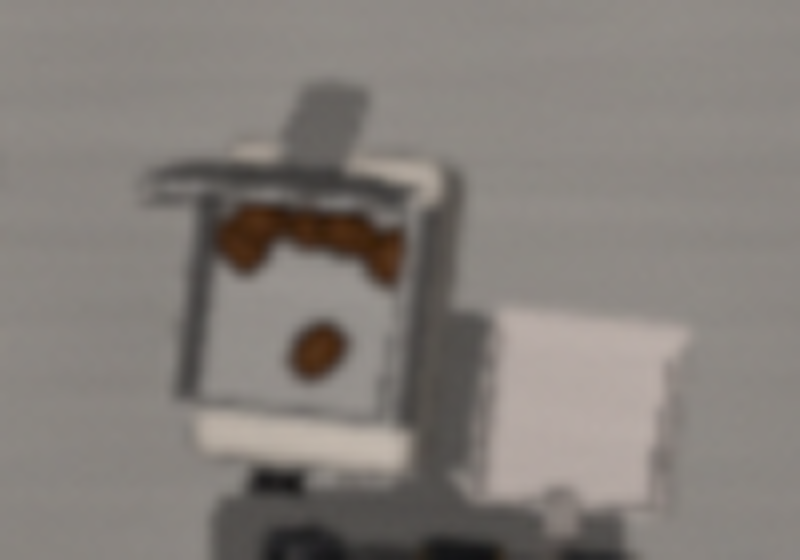

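The hopper holds all the nutmegs: about five along the back at row 230 and one at (318,350). The scoop at (585,400) is empty. Laying the scoop back on the bench.

{"op": "carry_out", "data": {
  "deltas": [
    [[-0.1, -0.15, 0.05, 0, 0, -0.005, 1], [-0.25, -0.3, 0.12, 0, 0, -0.01, 1], [-0.4, -0.45, 0.22, 0, 0, -0.015, 1], [-0.55, -0.6, 0.35, 0, 0, -0.02, 1], [-0.7, -0.75, 0.5, 0, 0, -0.025, 1], [-0.85, -0.88, 0.65, 0, 0, -0.031, 1], [-0.983, -0.986, 0.824, 0, 0, -0.031, 1], [-0.983, -0.986, 0.824, 0, 0, -0.031, 1], [-0.983, -0.986, 0.824, 0, 0, -0.031, 1], [-0.983, -0.986, 0.824, 0, 0, -0.031, 1]]
  ]
}}

```text
time_s: 28.9
position: [0.4983, -0.0131, 0.2001]
tcp_rot: [[-0.995, -0.099, 0.002], [-0.099, 0.995, -0.001], [-0.002, -0.001, -1.0]]
force: [-0.5, 0.6, -1.3]
opening: 0.159
grasp_force: 30.0
```

{"op": "carry_out", "data": {
  "deltas": [
    [[0, 0, 0.15, 0, 0, 0, 1], [0, 0, 0.32, 0, 0, 0, 1], [0, 0, 0.5, 0, 0, 0, 1], [0, 0, 0.65, 0, 0, 0, 1], [0, 0, 0.78, 0, 0, 0, 1], [0, 0, 0.87, 0, 0, 0, 1], [0, 0, 0.93, 0, 0, 0, 1], [0, 0, 0.96, 0, 0, 0, 1], [0, 0, 0.98, 0, 0, 0, 1], [0, 0, 0.98, 0, 0, 0, 1]]
  ]
}}

```text
time_s: 29.73
position: [0.4998, -0.014, 0.054]
tcp_rot: [[-0.995, -0.1, 0.005], [-0.1, 0.995, -0.002], [-0.005, -0.003, -1.0]]
force: [-0.5, 0.2, -1.2]
opening: 0.157
grasp_force: 30.0
```

```bash
python3 - <<'E'
from h import *
s,p,r=pose();print(s["time_s"],p,r[:,2].round(3),s["force"].round(1),s["moment"].round(2),s["opening"])
E
```

```text
29.7333 [ 0.49978939 -0.01397433  0.05397296] [ 0.005 -0.002 -1.   ] [-0.5  0.2 -1.2] [ 0.07  0.1  -0.03] 0.15746709417120897
```

Lower about 3 mm more until contact, then open.

{"op": "carry_out", "data": {
  "deltas": [
    [[0, 0, 0.006, 0, 0, 0, 1], [0, 0, 0.012, 0, 0, 0, 1], [0, 0, 0.018, 0, 0, 0, 1], [0, 0, 0.024, 0, 0, 0, 1], [0, 0, 0.024, 0, 0, 0, 1], [0, 0, 0.024, 0, 0, 0, 1], [0, 0, 0.024, 0, 0, 0, -1], [0, 0, 0.024, 0, 0, 0, -1], [0, 0, 0.024, 0, 0, 0, -1], [0, 0, 0.024, 0, 0, 0, -1]]
  ]
}}

```text
time_s: 30.57
position: [0.4995, -0.0144, 0.0496]
tcp_rot: [[-0.995, -0.099, 0.004], [-0.099, 0.995, -0.002], [-0.004, -0.002, -1.0]]
force: [-1.3, -0.1, -0.5]
opening: 0.374
grasp_force: 0.0
```

{"op": "carry_out", "data": {
  "deltas": [
    [[0, 0, 0, 0, 0, 0, -1], [0, 0, 0, 0, 0, 0, -1], [0, 0, 0, 0, 0, 0, -1], [0, 0, 0, 0, 0, 0, -1], [0, 0, -0.1, 0, 0, 0, -1], [0, 0, -0.25, 0, 0, 0, -1], [0, 0, -0.45, 0, 0, 0, -1], [0, 0, -0.65, 0, 0, 0, -1], [0, 0, -0.85, 0, 0, 0, -1], [0, 0, -1, 0, 0, 0, -1]]
  ]
}}

```text
time_s: 31.4
position: [0.4992, -0.0141, 0.2021]
tcp_rot: [[-0.995, -0.099, 0.006], [-0.099, 0.995, -0.003], [-0.006, -0.003, -1.0]]
force: [0.7, 0.7, -0.5]
opening: 0.992
grasp_force: 0.0
```

```bash
python3 - <<'E'
from h import *
s,p,r=pose();print(s["time_s"],p,s["force"].round(1),s["opening"])
# same-view comparison with the first side picture
C,im=shot("side","s16.png");a=cv2.imread("pics/side0.png")
d=cv2.absdiff(im,a).max(2)[205:250,275:345];print("changed px",(d>40).sum(),np.round(np.argwhere(d>40).mean(0),1) if (d>40).any() else "")
# closing path: TCP tip positions in mill frame, cover angle a, contact radius .09
for t in [(.14,.285,10),(.14,.22,10)]:pass
print(delta(p,r,mw(.13,0,.34),rot(MY,0)),mw(.13,0,.34))
E
```

```text
31.4 [ 0.49923486 -0.01410559  0.20212664] [ 0.7  0.7 -0.5] 0.9924069488413162
changed px 603 [15.8 19.3]
[-1.052e+00  1.790e+00 -9.190e-01 -0.000e+00  1.000e-03  3.000e-02] [0.62894421 0.26899182 0.34      ]
```

{"op": "carry_out", "data": {
  "deltas": [
    [[-0.05, 0.1, -0.1, 0, 0, 0, 1], [-0.13, 0.25, -0.2, 0, 0, 0, 1], [-0.25, 0.4, -0.3, 0, 0, 0, 1], [-0.37, 0.55, -0.4, 0, 0, 0, 1], [-0.5, 0.7, -0.5, 0, 0, 0, 1], [-0.6, 0.85, -0.6, 0, 0, 0, 1], [-0.6, 0.85, -0.6, 0, 0, 0, 1], [-0.6, 0.85, -0.6, 0, 0, 0, 1], [-0.6, 0.85, -0.6, 0, 0, 0, 1], [-0.6, 0.85, -0.6, 0, 0, 0, 1]]
  ]
}}

```text
time_s: 32.28
position: [0.5739, 0.121, 0.2885]
tcp_rot: [[-0.995, -0.098, 0.0], [-0.098, 0.995, -0.002], [-0.0, -0.002, -1.0]]
force: [0.3, 0.8, -1.0]
opening: 0.327
grasp_force: 0.0
```

{"op": "carry_out", "data": {
  "deltas": [
    [[-0.12, 0.1, -0.1, 0, 0, 0, 1], [-0.24, 0.25, -0.2, 0, 0, 0.005, 1], [-0.36, 0.4, -0.319, 0, 0, 0.01, 1], [-0.452, 0.6, -0.319, 0, 0, 0.015, 1], [-0.452, 0.8, -0.319, 0, 0, 0.02, 1], [-0.452, 0.94, -0.319, 0, 0, 0.03, 1], [-0.452, 0.94, -0.319, 0, 0, 0.03, 1], [-0.452, 0.94, -0.319, 0, 0, 0.03, 1], [-0.452, 0.94, -0.319, 0, 0, 0.03, 1], [-0.452, 0.94, -0.319, 0, 0, 0.03, 1]]
  ]
}}

```text
time_s: 33.12
position: [0.6287, 0.2671, 0.3372]
tcp_rot: [[-0.996, 0.091, 0.003], [0.091, 0.996, -0.003], [-0.003, -0.003, -1.0]]
force: [0.6, -0.1, -0.2]
opening: 0.005
grasp_force: 0.0
```

```bash
python3 - <<'E'
from h import *
s,p,r=pose();print(s["time_s"],p,s["force"].round(1),s["opening"])
C,im=shot("side","s17.png");a=cv2.imread("pics/side0.png")
d=cv2.absdiff(im,a).max(2)[205:250,275:345];print("scoop region changed px",(d>40).sum(),np.argwhere(d>40)[:8].tolist())
coverpix(im)
def tp(a,l=.08): return mw(.058-l*np.cos(a)+.004*np.sin(a)+.0095,0,.169+l*np.sin(a)+.004*np.cos(a))
Rt=rot(MY,0)
show(p,r,[mw(.105,0,.29),mw(.095,0,tp(1.45)[2]),tp(1.5)],Rt)
print();show(tp(1.5),Rt,[tp(x) for x in np.linspace(1.42,.7,10)],Rt)
print();show(tp(.7),Rt,[tp(x) for x in np.linspace(.63,0,10)],Rt)
E
```

```text
33.1167 [0.62873427 0.26713466 0.33716025] [ 0.6 -0.1 -0.2] 0.004564964776998247
scoop region changed px 49 [[11, 13], [11, 42], [17, 44], [24, 14], [24, 20], [24, 21], [24, 26], [24, 27]]
94 [90, 100, 97, 105, 106, 114, 125, 119, 122, 107, 129, 136, 124, 147, 135, 168, 149, 151, 149, 149, 149]
96 [147, 143, 141, 143, 141, 140, 140, 140, 140, 141, 141, 142, 143, 143, 142, 139, 141, 139, 144, 142, 141]
98 [137, 143, 138, 138, 138, 140, 138, 144, 138, 141, 135, 144, 145, 144, 141, 140, 143, 142, 139, 141, 142]
100 [139, 137, 137, 140, 139, 142, 138, 138, 140, 140, 150, 147, 146, 144, 139, 141, 143, 140, 142, 141, 141]
102 [138, 139, 139, 140, 139, 138, 134, 138, 140, 143, 159, 144, 149, 143, 144, 136, 143, 143, 141, 145, 140]
104 [138, 136, 137, 140, 137, 140, 138, 142, 145, 142, 71, 116, 144, 145, 145, 140, 143, 143, 141, 143, 140]
106 [139, 138, 140, 139, 140, 140, 141, 141, 143, 146, 80, 101, 147, 143, 148, 147, 142, 142, 138, 143, 144]
108 [142, 141, 140, 141, 138, 142, 142, 143, 145, 146, 77, 82, 150, 143, 145, 144, 141, 143, 141, 144, 145]
110 [141, 145, 140, 141, 141, 147, 142, 
[... 836 characters left out ...]
.112, 0.0, 0.0, 0.0] [0.518 0.279 0.232]
[0.349, 0.0, 0.14, 0.0, 0.0, 0.0] [0.513 0.28  0.228]
[0.38, 0.0, 0.17, 0.0, 0.0, 0.0] [0.508 0.28  0.224]

[0.025, 0.0, 0.028, 0.0, 0.0, 0.0] [0.505 0.281 0.219]
[0.047, 0.0, 0.058, 0.0, 0.0, 0.0] [0.501 0.281 0.215]
[0.067, 0.0, 0.089, 0.0, 0.0, 0.0] [0.498 0.281 0.21 ]
[0.085, 0.0, 0.122, 0.0, 0.0, 0.0] [0.496 0.281 0.205]
[0.101, -0.0, 0.156, 0.0, 0.0, 0.0] [0.493 0.282 0.2  ]
[0.114, 0.0, 0.191, 0.0, 0.0, 0.0] [0.491 0.282 0.195]
[0.125, 0.0, 0.227, 0.0, 0.0, 0.0] [0.49  0.282 0.19 ]
[0.134, -0.0, 0.263, 0.0, 0.0, 0.0] [0.488 0.282 0.184]
[0.139, -0.0, 0.3, 0.0, 0.0, 0.0] [0.488 0.282 0.179]
[0.143, -0.0, 0.337, 0.0, 0.0, 0.0] [0.487 0.282 0.173]
```

The scoop region matches the starting picture (49 changed pixels), so it lies flat where it was. Closing the cover now.

{"op": "carry_out", "data": {
  "deltas": [
    [[0.08, 0.007, 0.12, 0, 0, 0, 1], [0.167, 0.013, 0.314, 0, 0, 0, 1], [0.2, 0.014, 0.5, 0, 0, 0, 1], [0.235, 0.014, 0.62, 0, 0, 0, 1], [0.3, 0.014, 0.62, 0, 0, 0, 1], [0.36, 0.015, 0.62, 0, 0, 0, 1], [0.429, 0.015, 0.62, 0, 0, 0, 1], [0.429, 0.015, 0.62, 0, 0, 0, 1], [0.429, 0.015, 0.62, 0, 0, 0, 1], [0.429, 0.015, 0.62, 0, 0, 0, 1]]
  ]
}}

```text
time_s: 34.0
position: [0.5662, 0.2771, 0.2459]
tcp_rot: [[-0.996, 0.089, 0.007], [0.089, 0.996, -0.001], [-0.007, -0.0, -1.0]]
force: [0.5, 0.0, -0.2]
opening: 0.01
grasp_force: 0.0
```

{"op": "carry_out", "data": {
  "deltas": [
    [[0.043, 0, 0.003, 0, 0, 0, 1], [0.085, 0, 0.009, 0, 0, 0, 1], [0.127, 0, 0.018, 0, 0, 0, 1], [0.167, 0, 0.031, 0, 0, 0, 1], [0.207, 0, 0.046, 0, 0, 0, 1], [0.245, 0, 0.065, 0, 0, 0, 1], [0.282, 0, 0.087, 0, 0, 0, 1], [0.317, 0, 0.112, 0, 0, 0, 1], [0.349, 0, 0.14, 0, 0, 0, 1], [0.38, 0, 0.17, 0, 0, 0, 1]]
  ]
}}

```text
time_s: 34.83
position: [0.5076, 0.2819, 0.218]
tcp_rot: [[-0.996, 0.089, 0.003], [0.089, 0.996, -0.002], [-0.003, -0.002, -1.0]]
force: [0.6, 0.9, 2.6]
opening: 0.004
grasp_force: 1.0
```

```bash
python3 - <<'E'
from h import *
s,p,r=pose();print(s["time_s"],p,r[:,2].round(3),s["force"].round(1))
C,im=shot("side","s18.png")
for a in(.3,.6,.9,1.2):
    c,t=np.cos(a),np.sin(a);print(a,[proj(C,mw(.058-.114*c+.004*t,y,.169+.114*t+.004*c)).round(1).tolist() for y in(.053,-.053)])
g=cv2.cvtColor(im,cv2.COLOR_BGR2GRAY).astype(int)
for rr in range(100,146,4):print(rr,g[rr,256:312:2].tolist())
E
```

```text
34.8333 [0.50760382 0.28188576 0.21801502] [ 0.003 -0.002 -1.   ] [0.6 0.9 2.6]
0.3 [[272.9, 116.0], [270.8, 135.1]]
0.6 [[277.0, 108.4], [275.1, 127.4]]
0.9 [[283.9, 102.1], [282.3, 121.0]]
1.2 [[292.9, 97.8], [291.7, 116.7]]
100 [136, 140, 138, 138, 140, 141, 137, 139, 145, 14, 37, 40, 42, 43, 42, 36, 35, 37, 33, 35, 40, 34, 121, 141, 145, 143, 141, 139]
104 [141, 139, 139, 142, 138, 137, 137, 139, 145, 22, 20, 26, 17, 31, 15, 33, 27, 28, 9, 26, 19, 27, 157, 143, 142, 142, 143, 144]
108 [144, 142, 140, 141, 138, 140, 138, 142, 144, 27, 2, 7, 18, 4, 0, 15, 1, 6, 12, 4, 11, 23, 153, 144, 146, 146, 142, 142]
112 [144, 12, 21, 31, 25, 37, 33, 33, 31, 21, 0, 0, 21, 18, 10, 14, 26, 2, 0, 10, 17, 0, 48, 37, 37, 28, 106, 146]
116 [142, 24, 52, 45, 35, 46, 46, 43, 48, 44, 42, 46, 81, 82, 85, 0, 9, 12, 24, 81, 58, 47, 52, 44, 49, 39, 107, 147]
120 [85, 22, 46, 40, 45, 50, 47, 47, 51, 48, 41, 43, 88, 76, 76, 81, 82, 81, 75, 79, 82, 79, 60, 50, 51, 52, 76, 147]
124 [22, 21, 52, 51, 48, 45, 51, 44, 46, 54, 51, 42, 77, 86, 78, 79, 82, 80, 81, 80, 79, 81, 80, 81, 70, 50, 58, 149]
128 [34, 44, 52, 49, 43, 41, 48, 47, 58, 132, 98, 100, 83, 90, 84, 85, 76, 79, 81, 79, 80, 77, 74, 121, 127, 42, 77, 146]
132 [29, 45, 54, 52, 45, 38, 41, 46, 55, 66, 100, 100, 83, 86, 85, 92, 86, 95, 80, 79, 85, 77, 126, 124, 120, 105, 110, 145]
136 [68, 52, 47, 47, 51, 51, 47, 42, 90, 55, 109, 105, 84, 89, 89, 85, 89, 92, 93, 92, 86, 76, 114, 124, 101, 126, 138, 137]
140 [130, 54, 53, 47, 55, 61, 57, 59, 152, 61, 95, 92, 99, 86, 86, 91, 84, 90, 67, 36, 28, 46, 91, 125, 98, 45, 124, 132]
144 [140, 139, 143, 144, 140, 140, 126, 168, 125, 85, 104, 84, 87, 89, 87, 87, 85, 91, 93, 34, 45, 44, 47, 86, 120, 96, 178, 137]
```

{"op": "carry_out", "data": {
  "deltas": [
    [[0.025, 0, 0.02, 0, 0, 0, 1], [0.047, 0, 0.05, 0, 0, 0, 1], [0.067, 0, 0.08, 0, 0, 0, 1], [0.085, 0, 0.115, 0, 0, 0, 1], [0.101, 0, 0.15, 0, 0, 0, 1], [0.114, 0, 0.185, 0, 0, 0, 1], [0.125, 0, 0.22, 0, 0, 0, 1], [0.134, 0, 0.25, 0, 0, 0, 1], [0.139, 0, 0.27, 0, 0, 0, 1], [0.143, 0, 0.29, 0, 0, 0, 1]]
  ]
}}

```text
time_s: 35.72
position: [0.4869, 0.2836, 0.1744]
tcp_rot: [[-0.996, 0.089, 0.003], [0.089, 0.996, -0.002], [-0.003, -0.002, -1.0]]
force: [-0.2, -0.3, 1.7]
opening: 0.003
grasp_force: 0.9
```

```bash
python3 - <<'E'
from h import *
s,p,r=pose();print(s["time_s"],p,r[:,2].round(3),s["force"].round(1))
C,im=shot("side","s19.png")
for a in(0,.1,.2,.3,.4,.5):
    c,t=np.cos(a),np.sin(a);print(a,[proj(C,mw(.058-.114*c+.004*t,y,.169+.114*t+.004*c)).round(1).tolist() for y in(.053,-.053)])
g=cv2.cvtColor(im,cv2.COLOR_BGR2GRAY).astype(int)
for rr in range(116,152,2):print(rr,g[rr,262:300:2].tolist())
E
```

```text
35.7167 [0.48690975 0.28364412 0.17441493] [ 0.003 -0.002 -1.   ] [-0.2 -0.3  1.7]
0 [[271.8, 124.2], [269.7, 143.5]]
0.1 [[271.9, 121.5], [269.7, 140.7]]
0.2 [[272.2, 118.7], [270.1, 137.9]]
0.3 [[272.9, 116.0], [270.8, 135.1]]
0.4 [[274.0, 113.4], [271.9, 132.5]]
0.5 [[275.3, 110.8], [273.3, 129.9]]
116 [48, 44, 48, 22, 35, 37, 55, 39, 31, 31, 35, 25, 39, 40, 41, 14, 49, 54, 49]
118 [48, 54, 48, 26, 36, 21, 31, 9, 21, 26, 30, 22, 25, 35, 13, 19, 46, 50, 45]
120 [41, 48, 50, 1, 0, 17, 6, 9, 17, 2, 12, 18, 10, 13, 15, 19, 45, 46, 48]
122 [48, 54, 50, 24, 29, 36, 2, 4, 7, 22, 6, 8, 9, 29, 48, 23, 58, 51, 37]
124 [51, 44, 47, 50, 5, 1, 13, 0, 10, 19, 1, 22, 10, 5, 25, 9, 94, 87, 93]
126 [61, 80, 77, 75, 31, 58, 43, 50, 52, 13, 3, 16, 15, 71, 58, 68, 86, 89, 86]
128 [43, 52, 52, 46, 46, 89, 87, 86, 91, 20, 4, 0, 11, 92, 89, 88, 88, 104, 101]
130 [38, 40, 47, 48, 61, 152, 90, 85, 89, 93, 91, 95, 95, 88, 80, 84, 92, 143, 137]
132 [51, 44, 42, 49, 80, 141, 86, 87, 89, 86, 87, 89, 87, 90, 86, 89, 99, 141, 139]
134 [45, 43, 51, 48, 78, 144, 84, 86, 84, 86, 86, 83, 88, 81, 85, 86, 146, 140, 140]
136 [44, 55, 45, 45, 69, 87, 87, 86, 91, 85, 84, 85, 84, 89, 89, 92, 145, 142, 138]
138 [45, 43, 48, 45, 45, 69, 72, 101, 83, 84, 89, 85, 88, 90, 83, 83, 147, 138, 143]
140 [47, 63, 60, 61, 61, 86, 62, 92, 85, 87, 85, 93, 92, 89, 82, 77, 141, 142, 139]
142 [146, 150, 149, 149, 158, 77, 64, 89, 91, 84, 88, 85, 87, 84, 79, 81, 101, 144, 145]
144 [143, 142, 141, 133, 166, 70, 66, 88, 91, 86, 82, 82, 90, 86, 87, 93, 37, 38, 33]
146 [143, 142, 145, 96, 104, 84, 87, 88, 87, 90, 88, 86, 94, 86, 87, 86, 96, 86, 92]
148 [132, 72, 71, 96, 108, 79, 90, 89, 90, 84, 86, 85, 87, 88, 89, 88, 84, 95, 101]
150 [84, 82, 76, 99, 131, 92, 90, 89, 83, 81, 89, 89, 82, 80, 91, 88, 87, 101, 97]
```

{"op": "carry_out", "data": {
  "deltas": [
    [[0, 0, 0.01, 0, 0, 0, 1], [0, 0, 0.02, 0, 0, 0, 1], [0, 0, 0.03, 0, 0, 0, 1], [0, 0, 0.04, 0, 0, 0, 1], [0, 0, 0.05, 0, 0, 0, 1], [0, 0, 0.06, 0, 0, 0, 1], [0, 0, 0.07, 0, 0, 0, 1], [0, 0, 0.08, 0, 0, 0, 1], [0, 0, 0.08, 0, 0, 0, 1], [0, 0, 0.08, 0, 0, 0, 1]]
  ]
}}

```text
time_s: 36.6
position: [0.4874, 0.2836, 0.1627]
tcp_rot: [[-0.996, 0.089, 0.004], [0.089, 0.996, -0.002], [-0.004, -0.002, -1.0]]
force: [0.2, 0.6, 0.2]
opening: 0.009
grasp_force: 0.0
```

```bash
python3 - <<'E'
from h import *
s,p,r=pose();print(s["time_s"],p,r[:,2].round(3),s["force"].round(1))
C,im=shot("side","s20.png")
g=cv2.cvtColor(im,cv2.COLOR_BGR2GRAY).astype(int)
for rr in range(124,152,2):print(rr,g[rr,262:300:2].tolist())
E
```

```text
36.6 [0.48739943 0.28361157 0.1627101 ] [ 0.004 -0.002 -1.   ] [0.2 0.6 0.2]
124 [44, 48, 50, 50, 21, 16, 0, 1, 8, 21, 11, 1, 18, 15, 9, 11, 91, 66, 57]
126 [62, 80, 80, 77, 24, 57, 16, 13, 9, 13, 0, 10, 24, 10, 51, 4, 96, 87, 84]
128 [43, 48, 50, 45, 0, 7, 10, 16, 21, 19, 14, 7, 1, 0, 14, 8, 95, 86, 85]
130 [46, 47, 44, 41, 55, 89, 91, 93, 97, 52, 1, 13, 16, 103, 96, 97, 83, 108, 150]
132 [47, 52, 48, 47, 53, 83, 84, 93, 87, 75, 54, 46, 45, 93, 85, 89, 91, 149, 141]
134 [44, 50, 42, 48, 87, 150, 79, 91, 90, 92, 84, 92, 87, 83, 89, 87, 80, 149, 147]
136 [42, 47, 45, 46, 113, 146, 80, 87, 86, 89, 88, 86, 85, 89, 86, 80, 154, 140, 140]
138 [43, 49, 48, 35, 147, 134, 86, 84, 86, 87, 87, 83, 89, 91, 83, 84, 153, 145, 147]
140 [44, 58, 64, 52, 139, 81, 94, 90, 90, 82, 84, 84, 91, 87, 84, 84, 141, 141, 143]
142 [149, 148, 145, 147, 152, 74, 62, 87, 80, 91, 101, 94, 91, 84, 88, 91, 96, 154, 144]
144 [142, 143, 139, 131, 179, 74, 70, 86, 83, 86, 88, 83, 93, 86, 87, 75, 36, 53, 82]
146 [138, 139, 143, 99, 106, 84, 88, 86, 93, 90, 89, 86, 87, 89, 93, 91, 90, 86, 95]
148 [138, 134, 76, 98, 110, 85, 90, 88, 84, 87, 86, 85, 85, 93, 90, 86, 86, 99, 101]
150 [81, 89, 80, 103, 133, 94, 87, 86, 87, 87, 86, 87, 85, 86, 85, 87, 83, 97, 98]
```

{"op": "carry_out", "data": {
  "deltas": [
    [[0, 0, 0.01, 0, 0, 0, 1], [0, 0, 0.02, 0, 0, 0, 1], [0, 0, 0.03, 0, 0, 0, 1], [0, 0, 0.04, 0, 0, 0, 1], [0, 0, 0.05, 0, 0, 0, 1], [0, 0, 0.055, 0, 0, 0, 1], [0, 0, 0.06, 0, 0, 0, 1], [0, 0, 0.06, 0, 0, 0, 1], [0, 0, 0.06, 0, 0, 0, 1], [0, 0, 0.06, 0, 0, 0, 1]]
  ]
}}

```text
time_s: 37.48
position: [0.4877, 0.2836, 0.1539]
tcp_rot: [[-0.996, 0.089, 0.004], [0.089, 0.996, -0.002], [-0.004, -0.002, -1.0]]
force: [-0.2, 0.3, 0.6]
opening: 0.006
grasp_force: 0.0
```

```bash
python3 - <<'E'
from h import *
s,p,r=pose();print(s["time_s"],p,r[:,2].round(3),s["force"].round(1))
C,im=shot("side","s21.png")
g=cv2.cvtColor(im,cv2.COLOR_BGR2GRAY).astype(int)
for rr in range(128,152,2):print(rr,g[rr,262:312:2].tolist())
E
```

```text
37.4833 [0.48769626 0.28364386 0.15387039] [ 0.004 -0.002 -1.   ] [-0.2  0.3  0.6]
128 [47, 49, 49, 51, 8, 52, 9, 13, 10, 18, 13, 16, 17, 21, 41, 5, 98, 90, 81, 94, 148, 92, 57, 74, 132]
130 [46, 46, 45, 51, 1, 1, 0, 2, 12, 3, 17, 10, 5, 10, 4, 0, 94, 82, 111, 147, 146, 61, 73, 112, 131]
132 [50, 46, 45, 42, 48, 100, 75, 78, 82, 81, 8, 11, 18, 105, 99, 96, 88, 154, 141, 146, 145, 73, 140, 134, 130]
134 [48, 46, 43, 41, 54, 88, 91, 87, 92, 91, 37, 36, 44, 91, 89, 89, 79, 151, 144, 144, 147, 54, 135, 142, 127]
136 [49, 47, 52, 47, 67, 109, 88, 85, 84, 88, 92, 92, 91, 86, 85, 87, 105, 147, 144, 143, 145, 59, 136, 80, 127]
138 [47, 41, 41, 42, 95, 150, 74, 89, 88, 90, 84, 82, 88, 85, 82, 82, 154, 143, 147, 145, 148, 57, 50, 123, 145]
140 [48, 64, 59, 61, 124, 148, 81, 89, 85, 82, 86, 85, 85, 85, 89, 81, 153, 142, 147, 141, 145, 75, 51, 125, 146]
142 [146, 146, 145, 148, 154, 74, 92, 83, 85, 83, 89, 88, 87, 86, 85, 89, 94, 146, 145, 144, 142, 165, 87, 151, 144]
144 [138, 140, 137, 134, 133, 82, 81, 92, 102, 101, 103, 99, 100, 96, 97, 95, 103, 148, 152, 151, 150, 169, 84, 183, 141]
146 [139, 142, 144, 111, 105, 84, 89, 91, 84, 85, 85, 83, 91, 85, 84, 86, 87, 91, 90, 96, 90, 77, 96, 98, 119]
148 [137, 138, 128, 101, 109, 78, 87, 90, 90, 88, 90, 84, 89, 85, 85, 87, 90, 99, 99, 100, 94, 99, 106, 109, 93]
150 [80, 85, 77, 105, 102, 99, 86, 84, 87, 88, 88, 82, 90, 85, 89, 90, 86, 98, 99, 100, 96, 99, 101, 125, 93]
```

{"op": "carry_out", "data": {
  "deltas": [
    [[0, 0, 0.006, 0, 0, 0, 1], [0, 0, 0.012, 0, 0, 0, 1], [0, 0, 0.018, 0, 0, 0, 1], [0, 0, 0.024, 0, 0, 0, 1], [0, 0, 0.03, 0, 0, 0, 1], [0, 0, 0.03, 0, 0, 0, 1], [0, 0, 0.03, 0, 0, 0, 1], [0, 0, 0.03, 0, 0, 0, 1], [0, 0, 0.03, 0, 0, 0, 1], [0, 0, 0.03, 0, 0, 0, 1]]
  ]
}}

```text
time_s: 38.37
position: [0.4876, 0.2837, 0.1511]
tcp_rot: [[-0.996, 0.089, 0.005], [0.089, 0.996, -0.002], [-0.005, -0.001, -1.0]]
force: [-3.1, -1.2, 10.3]
opening: 0.003
grasp_force: 5.2
```

```bash
python3 - <<'E'
from h import *
s,p,r=pose();print(s["time_s"],p,s["force"].round(1),s["moment"].round(2))
C,im=shot("side","s22.png")
for n in("side0","s22"):
    g=cv2.cvtColor(cv2.imread(f"pics/{n}.png"),cv2.COLOR_BGR2GRAY).astype(int)
    print(n)
    for c in(272,276,280,298,302,308):print(c,g[134:154,c].tolist())
E
```

```text
38.3667 [0.48761748 0.28370112 0.15110503] [-3.1 -1.2 10.3] [-0.19  0.5  -0.03]
side0
272 [142, 137, 137, 140, 142, 119, 79, 83, 79, 72, 91, 121, 86, 91, 93, 89, 88, 90, 87, 86]
276 [140, 138, 138, 137, 144, 143, 79, 85, 88, 83, 102, 135, 92, 98, 96, 98, 100, 101, 95, 100]
280 [137, 142, 138, 137, 139, 143, 141, 74, 80, 83, 95, 131, 84, 103, 96, 100, 96, 95, 98, 98]
298 [143, 136, 140, 143, 142, 139, 138, 139, 147, 145, 67, 81, 93, 100, 94, 98, 100, 99, 97, 100]
302 [144, 141, 144, 143, 145, 143, 135, 142, 143, 148, 137, 64, 88, 102, 100, 97, 99, 91, 96, 97]
308 [138, 138, 132, 101, 122, 119, 120, 128, 152, 165, 177, 168, 96, 104, 105, 108, 100, 126, 178, 170]
s22
272 [85, 84, 104, 149, 154, 147, 148, 150, 135, 77, 84, 76, 89, 88, 83, 89, 96, 95, 86, 89]
276 [90, 87, 87, 82, 86, 87, 89, 85, 90, 89, 92, 81, 88, 91, 88, 87, 83, 84, 86, 87]
280 [89, 91, 85, 94, 84, 93, 87, 88, 87, 90, 88, 81, 91, 88, 90, 88, 83, 84, 87, 86]
298 [145, 143, 141, 146, 143, 145, 145, 142, 144, 150, 156, 63, 86, 104, 101, 99, 95, 96, 104, 100]
302 [147, 147, 144, 147, 144, 147, 145, 147, 144, 153, 151, 72, 89, 100, 96, 99, 100, 100, 97, 93]
308 [135, 136, 84, 89, 124, 124, 124, 134, 153, 172, 179, 169, 97, 106, 104, 107, 130, 179, 179, 174]
```

The force rises to 10 N and the rim profile matches the shut picture. Retreating.

{"op": "carry_out", "data": {
  "deltas": [
    [[0, 0, -0.1, 0, 0, 0, 1], [0, 0, -0.25, 0, 0, 0, 1], [0, 0, -0.45, 0, 0, 0, 1], [0, 0, -0.65, 0, 0, 0, 1], [0, 0, -0.85, 0, 0, 0, 1], [0, 0, -1, 0, 0, 0, 1], [0, 0, -1, 0, 0, 0, 1], [0, 0, -1, 0, 0, 0, 1], [0, 0, -1, 0, 0, 0, 1], [0, 0, -1, 0, 0, 0, 1]]
  ]
}}

```text
time_s: 39.25
position: [0.4857, 0.2835, 0.2976]
tcp_rot: [[-0.996, 0.089, 0.0], [0.089, 0.996, -0.003], [-0.0, -0.003, -1.0]]
force: [-0.6, -0.0, -0.8]
opening: 0.009
grasp_force: 0.0
```

```bash
python3 - <<'E'
from h import *
s,p,r=pose();print(s["time_s"],p,s["force"].round(1))
C,im=brown("side","s23.png",(150,345,100,330));a=cv2.imread("pics/side0.png")
for n,g in(("0",a),("now",im)):
    g=cv2.cvtColor(g,cv2.COLOR_BGR2GRAY).astype(int);print(n,[g[138:150,c].tolist() for c in(272,280,302)])
for n,(y0,y1,x0,x1) in dict(scoop=(205,250,275,345),jar=(205,250,370,410),jug=(345,400,270,350),tin=(105,145,250,315),lever=(120,142,305,330)).items():
    print(n,(cv2.absdiff(im,a).max(2)[y0:y1,x0:x1]>40).sum())
E
```

```text
39.25 [0.4857159  0.2835456  0.29764619] [-0.6 -0.  -0.8]
0 [[142, 119, 79, 83, 79, 72, 91, 121, 86, 91, 93, 89], [139, 143, 141, 74, 80, 83, 95, 131, 84, 103, 96, 100], [145, 143, 135, 142, 143, 148, 137, 64, 88, 102, 100, 97]]
now [[73, 80, 77, 69, 102, 150, 142, 75, 94, 94, 93, 98], [88, 88, 84, 80, 102, 154, 149, 65, 91, 103, 100, 100], [148, 143, 142, 146, 143, 149, 157, 73, 86, 98, 93, 96]]
scoop 48
jar 0
jug 0
tin 529
lever 26
```

```bash
python3 -c "
from rig import job
print(job.hand_in())"
```

```text
the job is handed in; nothing more can be done
None
```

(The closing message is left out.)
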